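Hitch the pusher arm back onto the bread slicer's feed drive

TASK

The loaf slicer's pusher arm has been off for cleaning. Raise its lock handle fully, lift the arm over to the feed drive and lower its socket fully down onto the ball with the handle still up and the arm's tail plate resting on the ledge, then press the handle right down to lock it. Finally reset the safety interlock: push the spring toggle all the way over towards the raised bump on its box, hold it there for about a second, and let it spring back to the middle; leave everything else on the counter where it is.

Things in the scene. Friction and masses are not known exactly. Their poses are not given: they have to be found in the camera images.
- neck_mid (a point): Where to grip the loose pusher arm: mid-height of its straight neck, 28 mm wide (y) and 28 mm tall, 42 mm above the arm's underside, 100 mm behind the socket axis. Axes: +x along the neck to the round socket head, +y across, +z up. The neck is free from x = -43 to +37 mm here. With the handle down it lies over the neck and blocks the grip; raised, the neck is free from above
- socket (a point): Centre of the socket in the arm's round head, where the ball's centre sits when the arm is fully down; 26 mm above the arm's underside. The socket is open below, 56 mm wide inside and 51 mm deep. Axes as neck_mid
- tail (a point): Middle of the lower edge of the arm's tail plate (aluminium, 60 mm wide across, 10 mm thick, 62 mm tall), level with the arm's underside and 150 mm behind the socket axis. Axes as neck_mid
- handle_hinge (a point): Point on the hinge axis (along the arm's y) of the lock handle, on the arm 52 mm above its underside and 40 mm behind the socket axis. Axes as neck_mid
- handle_end (a point): Point in the lock handle, 18 mm from its free end, mid-width and mid-thickness. The handle is a flat dark steel bar 18 mm wide, 11 mm thick and 100 mm long on a short crank. This point is 107 mm from the hinge axis; with the handle down, 98 mm behind and 42 mm above it, with 32 mm free between bar and neck. The bar's sides can be pinched from above
- handle (a joint): Angle of the lock handle, rad: 0 = right down (locked, over the neck), growing as its end swings up and forward over the head; 1.2 = upright over the hinge, 1.75 = fully up. It is stiff (0.1 N m, about 1 N at its end) and stays where it is left. When down, its tongue hooks under the ball, so it must be up while the arm goes on
- ball (a point): Centre of the fixed steel ball, 50 mm across, on a stem on the grey feed drive; 70 mm above the counter. Axes are the drive's: +x points from the ledge towards the ball. The drive's bed is 290 mm long, 100 mm wide and 12 mm thick; a gear housing 58 mm tall begins 58 mm beyond the ball (+x)
- ledge (a point): Middle of the top of the rest ledge on the feed drive (aluminium block, 46 mm along x, 100 mm across y, top 44 mm above the counter), 150 mm from the ball's axis. The arm's tail plate rests here when the arm is fully down on the ball, level. Axes as ball
- paddle (a point): Middle of the black toggle paddle (26 mm along the box's x, 12 mm thick, 40 mm tall, so its top is 20 mm above this point), 45 mm above the toggle's hinge, which runs along the box's x in the box's top
- box_top (a point): Centre of the top of the fixed grey switch box (80 mm along x, 110 mm along y, 45 mm tall). The box's +y points to the raised bump (a 22 mm dome) at its edge, 43 mm from here
- toggle (a joint): Angle of the spring-centred toggle, rad: 0 = upright, positive towards the bump (+y of the box), stops at 0.45 and -0.45; the spring takes about 4 N at the paddle's middle to hold it at its stop
- jar_mid (a point): Bystander: jar, 60 mm wide, 80 mm tall; its centre
- cup_mid (a point): Bystander: white cup, 66 mm wide, 70 mm tall; its centre
- loaf_mid (a point): Bystander: brown loaf, 85 x 160 mm, 75 mm tall; its centre
- coupler: The loose pusher arm as a whole, bare steel, 190 mm long, 0.5 to 0.9 kg, standing level on the counter; origin on its underside below the socket centre, axes as neck_mid. Its round head is 77 mm wide and 60 mm tall plus a 12 mm dome; the balance point lies between neck_mid and the head
Mind the look-alikes: they are no part of the job. What is shaped like the coupler but purple is not meant.

How it is judged:
On the way, in this order (a step that is already met when the one before it is completed fails the run):
1. the lock handle is raised (past 1.1 rad) before the arm is on the ball (value of joint handle above 1.1 rad and distance between socket and ball above 0.06 m), for 0.2 s.
2. the socket is fully down on the ball (centres within 8 mm) with the handle still up (past 0.8 rad) (distance between socket and ball below 0.008 m and value of joint handle above 0.8 rad), for 0.2 s.
3. the handle is pressed right down (within 0.12 rad) with the arm on the ball (distance between socket and ball below 0.008 m and value of joint handle below 0.12 rad), for 0.2 s.
4. the toggle is held over towards the bump (past 0.3 rad) for at least 0.6 s (value of joint toggle above 0.3 rad), for 0.6 s.
At the end, for the whole second after the job is handed in: The arm is fully down on the ball (centres within 8 mm), upright within 0.07 rad, its tail plate resting on the ledge (height within 6 mm, middle within 30 mm across), at rest; the handle is down within 0.12 rad; the toggle is back within 0.08 rad of the middle (all of step 3 and angle between socket's own z axis and vertical below 0.07 rad and y of tail in the frame of ledge between -0.03 and 0.03 m and z of tail in the frame of ledge between -0.006 and 0.006 m and value of joint toggle between -0.08 and 0.08 rad and linear speed of coupler below 0.02 m/s); the robot touches nothing.
It fails at once if a bystander (jar, cup, loaf) is shifted by more than 30 mm (distance of any of jar_mid, cup_mid, loaf_mid from where it was at the start of the episode above 0.03 m).
It also fails if it takes over 72 s, if anything falls off the work surface, if the arm or the gripper's body presses on something with over 40 N, if the wrist force passes 120 N, or if a joint passes its speed limit or range.

ROBOT

A 6-joint arm with a two-finger parallel gripper is mounted at the origin on the work surface. World frame = base frame: x ahead of the robot, y to its left, z up, the work surface at z = 0. Lengths are in m, angles in rad, forces in N, time in s.
With the tool pointing down it reaches from about 0.3 to 0.75 m from the base axis. Payload 8.5 kg.
Tool frame: the origin (TCP) lies at the very end of the fingers, on their centre line; the grasp point (between the pads) lies 19 mm behind it; z points along the fingers, y is the direction in which the jaws open and shut (so a half turn about z gives the same grasp; the last joint's range is limited). The gripper opens to 88 mm and grips with 3 to 60 N. Pads are 18 mm wide; open, the fingers measure 123 mm over their backs; the gripper's body (75 mm by 187 mm) begins 45 mm behind the grasp point.
Start: joints at [0.944, 0.381, 1.297, -0, 1.464, -0.215], TCP at [0.22, 0.504, 0.239] pointing down, gripper open.
Joint ranges: [-3.11, 3.11], [-0.89, 2.33], [0.22, 2.48], [-1.42, 4.56], [0.17, 2.85], [-2.88, 2.88]. Speed limits (rad/s): [2.39, 2.39, 3.14, 3.14, 3.14, 3.14].

INTERFACE

Orientations are given as a unit quaternion [w, x, y, z].
In Python, from rig import manip gives the robot as it stands.
- The arm moves only by the tool apply_moves, never from a script. Its argument "series" is a list that holds one entry, the list of rows, each a list of 7 numbers: the shift along the tool's x, y, z in mm, then the turn, a rotation vector about the tool's x, y, z in rad, then the closure in counts, from 0 (fully open) to 255 (shut). In form: [[[tx, ty, tz, rx, ry, rz, grip], ...]]. A call has 1 to 10 rows; each row is the pose to reach, as a shift and turn from the pose commanded when the call began, along the tool's axes at that moment; what a row does not reach only later rows make up. A row lasts 1/12 s, in which the tool goes at most 41.7 mm and 7.16 degrees, less where a joint would pass 70% of its speed; a pose out of reach is approached as far as the arm can. A call with a gripper value outside its range is refused whole. The fingers move at their own pace and stop on an object; "force" is the grip in N (left out, the last holds). Time passes only in rows, so rows that repeat a pose let the fingers close. It gives the time, the measured TCP pose, the force and the opening at its end, in the units of the state.
- manip.read_state(): the state, without advancing time (a new reading comes with each control period).
- manip.grab_frame(name): name is "scene" or "top" or "wrist"; returns (picture, depth): 480x640x3 uint8, red, green, blue; 480x640 float32, m along the optical axis (not along the pixel's ray), 0 where there is no reading.
- manip.camera_params(name): a dict with "vertical_fov" (degrees; the focal length in pixels is half the picture's height over the tangent of half this angle, whatever the lens; pixels are square), "cx", "cy" (the principal point, pixels), "origin" and "rotation" of the camera in the world. Camera axes: x right, y up, looking along -z (the intrinsics and any distortion apply to the point x, -y, -z); pixel columns grow to the right and rows downward; lengths in m; the calibration is good to about 2 mm. The wrist camera is an equidistant fisheye: a pixel r from the principal point sees the ray r / f radians off the axis. A picture is of the moment at which its call begins: read the wrist's pose just before it. camera_params takes no time and is no camera call; for the wrist camera it gives the pose at the moment of the call.
- manip.job_done(): hands the job in, once; it reports no verdict.
The state is a dict: "t": time; "joints": joint angles; "joint_vel": joint speeds; "joint_efforts": joint torques, N m; "tcp_pos": TCP position; "orientation": TCP orientation; "contact_force": force on the tool from outside, world axes, zero at the start; "torque": the same for the moment, N m; "grip_width": finger opening in m.
Only numpy, scipy, OpenCV 4.12 (cv2) and the standard library are available. Lean on these libraries where they do the work, as an engineer would, in place of code of your own. Each camera call takes 0.05 s, during which the arm holds its last target.

## Working session

There is one attempt and no reset: what is moved stays moved. The work goes in short steps, Python scripts to look and compute and a tool call to move; the robot and the scene stay as the last step left them, time stands still between calls to the robot, and variables do not carry over. Pictures are saved under pics/ and viewed, and the job is handed in when it is done.

Besides the shell and the picture viewer there is one more tool, called after "Call:" as name(argument=value, ...) on one line, values as JSON. apply_moves: Moves the arm, as the interface text tells. Its arguments: {"type":"object","properties":{"series":{"type":"array"},"force":{"type":"number"}},"required":["series"]}

```bash
mkdir -p pics; ls; cat > h.py <<'E'
import numpy as np, cv2
from rig import manip
def save(n,im): cv2.imwrite('pics/'+n+'.png',cv2.cvtColor(im,cv2.COLOR_RGB2BGR))
E
python3 - <<'E'
from h import *
print(manip.read_state())
for c in ["scene","top","wrist"]:
    p=manip.camera_params(c); print(c,p)
    im,d=manip.grab_frame(c); save(c+'0',im); np.savez('pics/'+c+'0.npz',im=im,d=d,**{k:np.array(v) for k,v in p.items()if not isinstance(v,(str,dict))})
E
```

```text
pics
{'t': 0.0, 'joints': array([ 9.43671456e-01,  3.81204858e-01,  1.29824693e+00, -3.15702466e-05,
        1.46357193e+00, -2.15304507e-01]), 'joint_vel': array([-0.0006285 , -0.00151568,  0.00165373, -0.00019831, -0.00142135,
       -0.00080718]), 'joint_efforts': array([ 1.79616938e-03, -4.37935817e+01, -2.24557006e+01,  7.13905343e-02,
        3.52849311e-02, -4.92331424e-05]), 'tcp_pos': array([0.22000168, 0.50378635, 0.23813767]), 'orientation': array([-2.78237411e-04,  2.04456482e-01,  9.78875393e-01, -6.59405778e-04]), 'contact_force': array([ 0.23594934, -0.6175219 ,  0.23241979]), 'torque': array([0.01168273, 0.01440336, 0.00158929]), 'grip_width': 0.08811485155986719}
scene {'vertical_fov': 51.64043100038867, 'cx': 316.6699733084681, 'cy': 241.12303411298987, 'origin': array([1.2086074 , 0.6473175 , 0.77786623]), 'rotation': array([0.33819147, 0.15240305, 0.39029568, 0.84265599])}
top {'vertical_fov': 57.50957674534322, 'cx': 321.0850387005154, 'cy': 238.71131688853217, 'origin': array([0.45473169, 0.02982067, 1.0027884 ]), 'rotation': array([ 0.70989483,  0.06982559, -0.0524363 , -0.69887349])}
wrist {'vertical_fov': 65.70646984690485, 'cx': 316.5737542643461, 'cy': 240.04866101348443, 'origin': array([0.15475827, 0.53403008, 0.38387975]), 'rotation': array([ 0.82827558, -0.11877416, -0.07721884,  0.54211577])}
```

View pics/scene0.png

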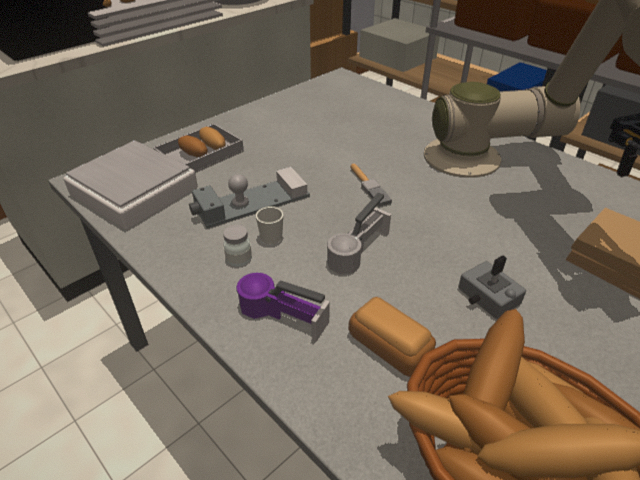

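View pics/top0.png

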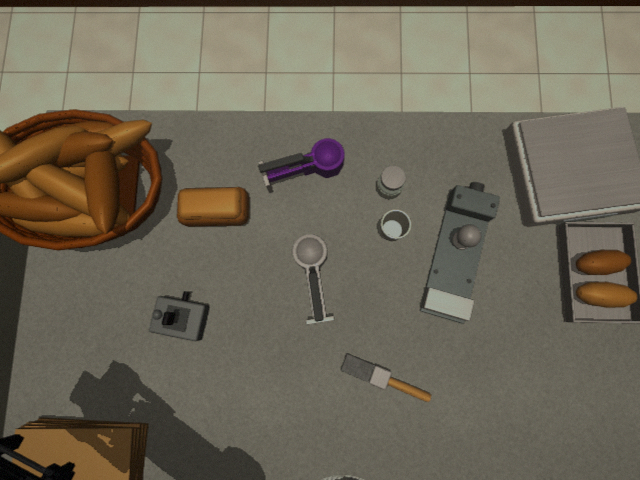

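View pics/wrist0.png

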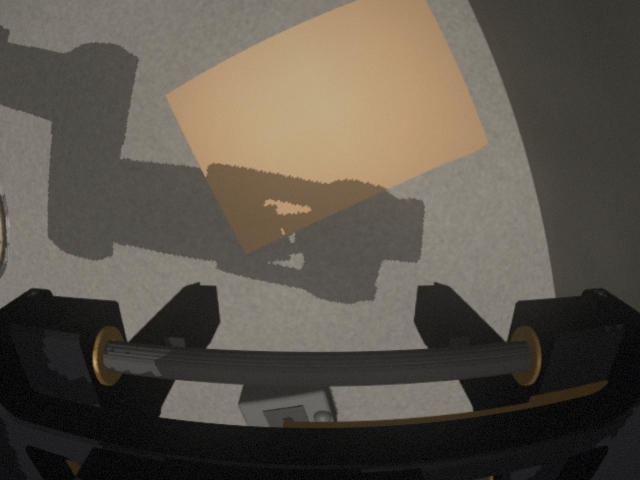

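```bash
cat >> h.py <<'E'
from scipy.spatial.transform import Rotation as R
def q2R(q): q=np.asarray(q); return R.from_quat([q[1],q[2],q[3],q[0]]).as_matrix()
class Cam:
    def __init__(s,p):
        s.o=np.array(p['origin']); s.R=q2R(p['rotation']); s.cx=float(p['cx']); s.cy=float(p['cy']); s.f=240/np.tan(np.radians(float(p['vertical_fov']))/2)
    def ray(s,u,v): # pinhole, unit depth
        d=np.stack([(np.asarray(u)-s.cx)/s.f,-(np.asarray(v)-s.cy)/s.f,-np.ones(np.shape(u))],-1)
        return d@s.R.T
    def fray(s,u,v):
        a=(np.asarray(u,float)-s.cx);b=(np.asarray(v,float)-s.cy);r=np.hypot(a,b)+1e-9;t=r/s.f
        d=np.stack([np.sin(t)*a/r,-np.sin(t)*b/r,-np.cos(t)],-1)
        return d@s.R.T
    def plane(s,u,v,z,fish=False):
        r=(s.fray if fish else s.ray)(u,v); return s.o+r*((z-s.o[2])/r[...,2])[...,None]
    def pts(s,d,fish=False):
        v,u=np.mgrid[0:480,0:640]
        if fish:
            r=s.fray(u,v); ax=-s.R[:,2]; return s.o+r*(d/(r@ax))[...,None]
        return s.o+s.ray(u,v)*d[...,None]
    def proj(s,P):
        c=(np.asarray(P)-s.o)@s.R; return np.stack([s.cx+s.f*c[...,0]/-c[...,2], s.cy-s.f*c[...,1]/-c[...,2]],-1)
def load(n):
    z=np.load('pics/'+n+'.npz'); return z['im'],z['d'],Cam(z)
def crop(n,im,x0,y0,x1,y1,k):
    save(n,cv2.resize(im[y0:y1,x0:x1],None,fx=k,fy=k,interpolation=cv2.INTER_CUBIC))
E
python3 - <<'E'
from h import *
im,d,c=load('top0')
P=c.pts(d)
for n,u,v in [('counter',240,300),('head',310,248),('tail',319,320),('handle',318,300),('ledge',448,303),('ball',468,235),('bed',455,270),('box',190,325),('bump',157,314),('paddle',169,318),('purple',327,153),('jar',392,178),('cup',396,225),('loaf',212,206),('housing',475,200),('knob',187,296)]:
    print(n,P[v,u].round(4),d[v,u])
a=cv2.resize(im[225:335,270:360],None,fx=4,fy=4,interpolation=cv2.INTER_CUBIC)
b=cv2.resize(im[280:350,140:220],(400,350),interpolation=cv2.INTER_CUBIC)
o=np.zeros((600,800,3),np.uint8); o[:440,:360]=a; o[:350,380:780]=b
save('cropt',o)
im,d,c=load('scene0')
a=cv2.resize(im[180:280,320:400],None,fx=5,fy=5,interpolation=cv2.INTER_CUBIC)
b=cv2.resize(im[250:325,455:530],None,fx=5,fy=5,interpolation=cv2.INTER_CUBIC)
o=np.zeros((600,800,3),np.uint8); o[:500,:400]=a; o[:375,410:785]=b
save('crops',o)
E
```

```text
counter [0.4854 0.2384 0.0017] 0.99653065
head [0.5965 0.0777 0.0735] 0.9407185
tail [0.445  0.0545 0.1106] 0.8775478
handle [0.4848 0.0574 0.1073] 0.8877572
ledge [ 0.4852 -0.2206  0.0462] 0.9407781
ball [ 0.6254 -0.2539  0.0952] 0.91576374
bed [ 0.5601 -0.2472  0.0135] 0.9851508
box [0.4286 0.3354 0.0449] 0.9467165
bump [0.4508 0.4062 0.053 ] 0.94432056
paddle [0.4435 0.3601 0.1054] 0.89033043
purple [0.812  0.0444 0.0725] 0.9779734
jar [ 0.7521 -0.0984  0.0823] 0.9543313
cup [ 0.6632 -0.1169  0.0076] 1.0120881
loaf [0.6863 0.2948 0.0758] 0.9595566
housing [ 0.7115 -0.2843  0.0571] 0.96733415
knob [0.4915 0.3526 0.0259] 0.97669363
```

View pics/cropt.png

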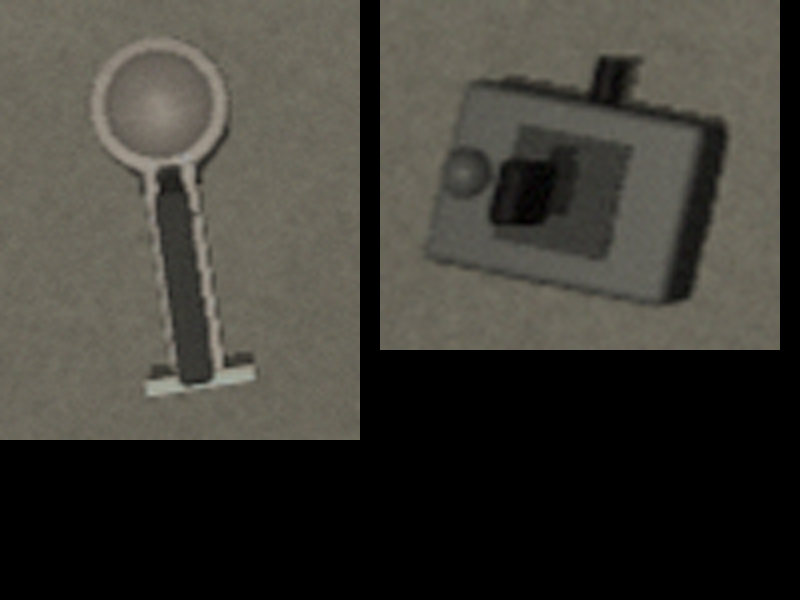

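View pics/crops.png

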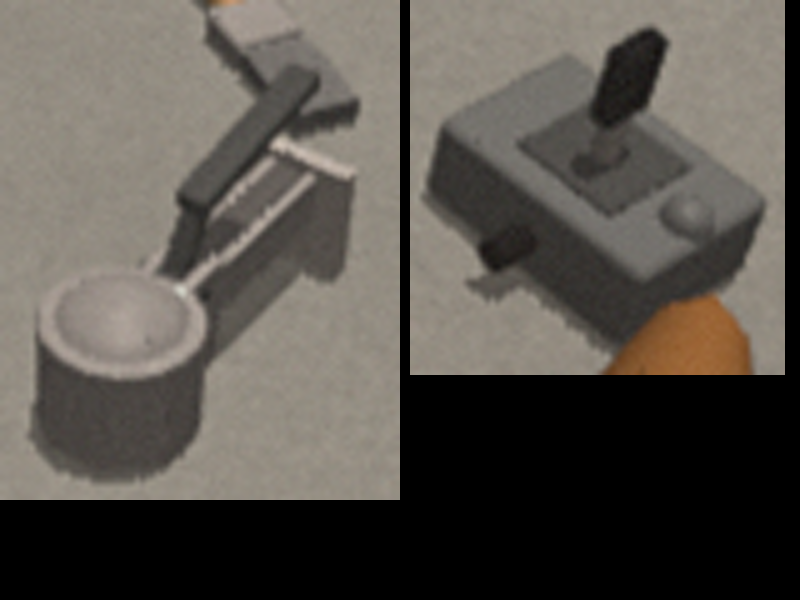

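```bash
python3 - <<'E'
from h import *
for n in ['top0','scene0']:
    im,d,c=load(n); P=c.pts(d); ok=d>0
    def sel(x0,x1,y0,y1,z0,z1):
        m=ok&(P[...,0]>x0)&(P[...,0]<x1)&(P[...,1]>y0)&(P[...,1]<y1)&(P[...,2]>z0)&(P[...,2]<z1); return m
    print(n)
    # counter
    m=sel(.4,.7,.15,.2,-.02,.02); print('counter z',np.median(P[m][:,2]))
    # coupler head
    m=sel(.53,.66,.02,.13,.056,.08); mm=m.astype(np.uint8)
    pts=P[m]; (x,y),r=cv2.minEnclosingCircle(pts[:,:2].astype(np.float32)); print('head',m.sum(),x,y,r,pts.mean(0), pts[:,2].max())
    top=pts[pts[:,2]>np.percentile(pts[:,2],80)]; print(' dome top',top.mean(0))
    # handle bar
    m=sel(.40,.56,.02,.1,.075,.14); pts=P[m]; 
    if len(pts)>10:
        cc=pts.mean(0); u,s,vt=np.linalg.svd(pts-cc); v=vt[0]*np.sign(vt[0][0]); print('bar',len(pts),cc,v,'pitch',np.degrees(np.arcsin(v[2])), 'ext',np.percentile((pts-cc)@v,[1,99]))
    # tail plate: bright aluminium
    g=im.min(-1); m=sel(.42,.47,.0,.11,.05,.07)&(g>130); pts=P[m]
    if len(pts)>5: print('tail',len(pts),pts.mean(0),pts.min(0),pts.max(0))
    # ball
    m=sel(.58,.68,-.30,-.21,.075,.11); pts=P[m]
    A=np.c_[2*pts,np.ones(len(pts))]; s=np.linalg.lstsq(A,(pts**2).sum(1),rcond=None)[0]; print('ball',len(pts),s[:3],np.sqrt(s[3]+s[:3]@s[:3]),pts.mean(0))
    # ledge
    m=sel(.44,.53,-.3,-.15,.036,.052); pts=P[m]; rc=cv2.minAreaRect(pts[:,:2].astype(np.float32)); print('ledge',len(pts),pts.mean(0),rc)
    m=sel(.42,.78,-.35,-.15,.007,.02); pts=P[m]; rc=cv2.minAreaRect(pts[:,:2].astype(np.float32)); print('bed',len(pts),rc)
    # box
    m=sel(.36,.52,.28,.44,.04,.05); pts=P[m]; rc=cv2.minAreaRect(pts[:,:2].astype(np.float32)); print('box',len(pts),pts.mean(0),rc)
    m=sel(.36,.52,.28,.44,.075,.14); pts=P[m]; print('paddle',len(pts),pts.mean(0),pts.min(0),pts.max(0))
    m=sel(.36,.52,.385,.44,.05,.06); pts=P[m]; print('bump',len(pts),pts.mean(0) if len(pts) else '')
E
```

```text
top0
counter z 0.0007716615243649194
head 1052 0.5795741677284241 0.07428697496652603 0.05163183435797691 [0.58744266 0.07791481 0.06487442] 0.07990878818284408
 dome top [0.58866703 0.07779277 0.07192815]
bar 437 [0.49351318 0.06212028 0.10408281] [ 0.96533831  0.16757447 -0.20010182] pitch -11.542913044277554 ext [-0.04936867  0.05761932]
tail 72 [0.44661929 0.05298938 0.06215518] [0.43778446 0.02627265 0.05480847] [0.46978089 0.08108421 0.06602806]
ball 412 [ 0.62884253 -0.26296806  0.07307344] 0.023606141131578016 [ 0.62663137 -0.25968661  0.08832993]
ledge 1027 [ 0.4841243  -0.22280108  0.04500752] ((0.48447656631469727, -0.22340071201324463), (0.10048861801624298, 0.04625171422958374), 74.41696166992188)
bed 3270 ((0.5851569175720215, -0.24138092994689941), (0.1667991429567337, 0.3235582113265991), 87.74919891357422)
box 1583 [0.44302714 0.36095455 0.04580807] ((0.4433593153953552, 0.36552953720092773), (0.10988935083150864, 0.07973754405975342), 79.95211029052734)
paddle 147 [0.44349475 0.36288339 0.10092136] [0.43088463 0.35755705 0.07622822] [0.45571383 0.37286927 0.11316335
[... 486 characters left out ...]
9879 0.06338741]
ball 189 [ 0.63133981 -0.25959877  0.07335443] 0.020953612853980837 [ 0.63583067 -0.25308288  0.08508808]
ledge 401 [ 0.48875939 -0.21764069  0.04193472] ((0.4865669310092926, -0.22140946984291077), (0.10641087591648102, 0.04757203534245491), 73.9188232421875)
bed 1583 ((0.6063627004623413, -0.25375476479530334), (0.10701515525579453, 0.3087644577026367), 74.2970199584961)
box 1285 [0.45080832 0.37059613 0.04390556] ((0.44623246788978577, 0.3679712414741516), (0.11039766669273376, 0.0819738432765007), 79.4359130859375)
paddle 188 [0.44928142 0.36926072 0.09522084] [0.43201521 0.35981399 0.07504862] [0.46113598 0.37531036 0.11039847]
bump 32 [0.45275903 0.41014972 0.05191211]
```

```bash
cat >> h.py <<'E'
def rel(pos,Rt,s=None):
    s=s or manip.read_state(); R0=q2R(s['orientation'])
    t=R0.T@(np.array(pos)-s['tcp_pos'])*1000; w=R.from_matrix(R0.T@Rt).as_rotvec(); return t.round(1),w.round(3)
def down(phi,pitch=0):
    c,s_=np.cos(phi),np.sin(phi); M=np.array([[c,s_,0],[s_,-c,0],[0,0,-1.]]); return M@R.from_euler('y',pitch).as_matrix()
def fk(): 
    s=manip.read_state(); M=q2R(s['orientation']); return s['t'],s['tcp_pos'].round(4),'x',M[:,0].round(3),'z',M[:,2].round(3),'F',s['contact_force'].round(2),'w',round(s['grip_width'],4)
def snap(c,n):
    p=manip.camera_params(c); im,d=manip.grab_frame(c); save(n,im); np.savez('pics/'+n+'.npz',im=im,d=d,**{k:np.array(v) for k,v in p.items()}); return im,d,Cam(p)
E
python3 -c "
from h import *
print(rel([.50,.062,.22],down(np.radians(189.9))))"
```

```text
(array([-433.4, -292.8,   18.5]), array([-0.001, -0.001, -0.585]))
```

Call:
apply_moves(series=[[[-433, -293, 10, 0, 0, -0.585, 0], [-433, -293, 10, 0, 0, -0.585, 0], [-433, -293, 10, 0, 0, -0.585, 0], [-433, -293, 10, 0, 0, -0.585, 0], [-433, -293, 10, 0, 0, -0.585, 0], [-433, -293, 10, 0, 0, -0.585, 0], [-433, -293, 10, 0, 0, -0.585, 0], [-433, -293, 10, 0, 0, -0.585, 0], [-433, -293, 10, 0, 0, -0.585, 0], [-433, -293, 10, 0, 0, -0.585, 0]]])

```text
t: 0.98
tcp_pos: [0.4307, 0.1707, 0.2312]
orientation: [-0.0, -0.087, 0.996, 0.0]
contact_force: [1.2, 1.0, -0.6]
grip_width: 0.0882
```

```bash
python3 -c "
from h import *
print(fk());print(rel([.50,.062,.23],down(np.radians(189.9))))"
```

```text
(0.9833, array([0.4307, 0.1707, 0.2312]), 'x', array([-0.985, -0.172,  0.   ]), 'z', array([-0.,  0., -1.]), 'F', array([ 1.17,  1.03, -0.57]), 'w', 0.0882)
(array([ -49.5, -119. ,    1.2]), array([ 0., -0.,  0.]))
```

Call:
apply_moves(series=[[[-41, -98, 0, 0, 0, 0, 0], [-41, -98, 0, 0, 0, 0, 0], [-41, -98, 0, 0, 0, 0, 0], [-41, -98, 0, 0, 0, 0, 0], [-41, -98, 0, 0, 0, 0, 0]]])

```text
t: 1.4
tcp_pos: [0.4876, 0.0825, 0.2308]
orientation: [-0.001, -0.085, 0.996, 0.0]
contact_force: [-0.4, 0.8, 0.4]
grip_width: 0.0878
```

```bash
python3 -c "
from h import *
print(fk());snap('wrist','w1');print(fk())"
```

```text
(1.4, array([0.4876, 0.0825, 0.2308]), 'x', array([-0.985, -0.17 ,  0.001]), 'z', array([-0.001,  0.   , -1.   ]), 'F', array([-0.41,  0.84,  0.35]), 'w', 0.0878)
(1.45, array([0.487 , 0.0834, 0.231 ]), 'x', array([-0.985, -0.172,  0.001]), 'z', array([-0.001,  0.   , -1.   ]), 'F', array([ 0.22, -0.47,  0.3 ]), 'w', 0.0883)
```

View pics/w1.png

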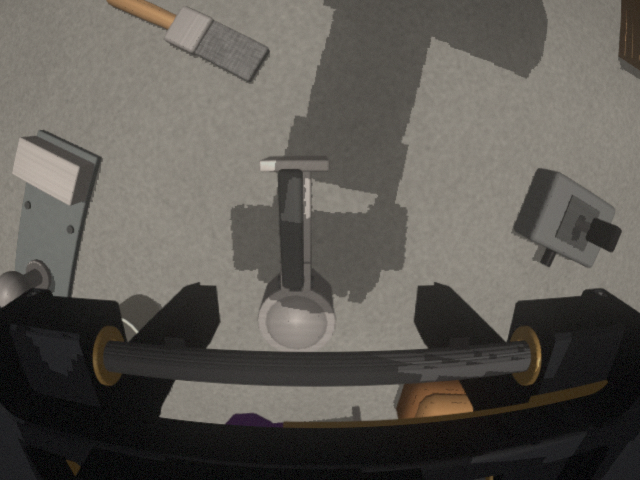

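```bash
python3 - <<'E'
from h import *
im,d,c=load('w1'); P=c.pts(d,True); ok=d>0
def sel(x0,x1,y0,y1,z0,z1):
    m=ok&(P[...,0]>x0)&(P[...,0]<x1)&(P[...,1]>y0)&(P[...,1]<y1)&(P[...,2]>z0)&(P[...,2]<z1); m[:, :]&=True; return m
m=sel(.3,.7,-.2,.3,-.02,.02); print('counter',np.median(P[m][:,2]))
m=sel(.40,.545,.02,.1,.078,.14); pts=P[m]; cc=pts.mean(0); v=np.linalg.svd(pts-cc)[2][0]; v*=np.sign(v[0]); print('bar',len(pts),cc,v,np.degrees(np.arcsin(v[2])),np.percentile((pts-cc)@v,[1,99]))
yaw=np.arctan2(v[1],v[0]); print('yaw',np.degrees(yaw))
u=np.array([np.cos(yaw),np.sin(yaw)]); w=np.array([-u[1],u[0]])
for n,b in [('tail',sel(.42,.47,.0,.11,.055,.070)),('head',sel(.53,.66,.02,.13,.056,.078)),('ledge',sel(.44,.53,-.3,-.15,.036,.052))]:
    pts=P[b]; print(n,len(pts),pts.mean(0),cv2.minAreaRect(pts[:,:2].astype(np.float32)), np.percentile(pts[:,2],[5,95]))
    a=pts[:,:2]@u; e=pts[:,:2]@w; print('  along',np.percentile(a,[1,99]),'across',np.percentile(e,[1,99]))
m=sel(.36,.52,.28,.44,.04,.05); print('box',cv2.minAreaRect(P[m][:,:2].astype(np.float32)))
E
```

```text
counter -0.00028551153364450577
bar 2796 [0.48995424 0.06442299 0.10407112] [ 0.97237335  0.16425688 -0.16586059] -9.547231431476652 [-0.0448613   0.05275394]
yaw 9.5880982004926
tail 920 [0.44757519 0.05927095 0.06050972] ((0.45628342032432556, 0.05804208293557167), (0.03097393736243248, 0.059127382934093475), 9.512887954711914) [0.05552833 0.06266936]
  along [0.44415602 0.47345949] across [-0.04719445  0.01072308]
head 4340 [0.58613405 0.08123982 0.0637839 ] ((0.5794198513031006, 0.08053924888372421), (0.09852619469165802, 0.0751359686255455), 4.810921669006348) [0.05836774 0.07074377]
  along [0.54216707 0.63113851] across [-0.05361128  0.01679649]
ledge 2802 [ 0.48482449 -0.21493942  0.04308784] ((0.4849797785282135, -0.2206520438194275), (0.10209652781486511, 0.04685135558247566), 74.43537139892578) [0.03949831 0.04467876]
  along [0.40475282 0.47843655] across [-0.34502762 -0.24655741]
box ((0.44430604577064514, 0.36732494831085205), (0.1095532551407814, 0.08058720827102661), 80.04210662841797)
```

```bash
python3 -c "
from h import *
print(rel([.4606,.0593,.084],down(np.radians(189.6))))"
```

```text
(array([ 30. , -19.3, 147. ]), array([ 0.001, -0.001,  0.005]))
```

Call:
apply_moves(series=[[[15, -10, 35, 0, 0, 0.005, 0], [30, -19, 70, 0, 0, 0.005, 0], [30, -19, 105, 0, 0, 0.005, 0], [30, -19, 130, 0, 0, 0.005, 0], [30, -19, 147, 0, 0, 0.005, 0], [30, -19, 147, 0, 0, 0.005, 180], [30, -19, 147, 0, 0, 0.005, 230], [30, -19, 147, 0, 0, 0.005, 230], [30, -19, 147, 0, 0, 0.005, 230], [30, -19, 147, 0, 0, 0.005, 230]]], force=8)

```text
t: 2.28
tcp_pos: [0.4616, 0.0595, 0.0854]
orientation: [0.001, -0.084, 0.996, -0.0]
contact_force: [0.0, 0.1, 0.1]
grip_width: 0.0571
```

```bash
python3 -c "
from h import *
print(fk());im,d,c=snap('wrist','w2');print(fk());im,d,c=snap('scene','s2');crop('s2c',im,280,130,440,290,5)"
```

```text
(2.2833, array([0.4616, 0.0595, 0.0854]), 'x', array([-0.986, -0.168, -0.002]), 'z', array([ 0.002, -0.   , -1.   ]), 'F', array([0.03, 0.12, 0.08]), 'w', 0.0571)
(2.3333, array([0.4615, 0.0594, 0.0852]), 'x', array([-0.986, -0.168, -0.002]), 'z', array([ 0.002, -0.   , -1.   ]), 'F', array([-0.83,  1.15,  0.17]), 'w', 0.0531)
```

View pics/w2.png

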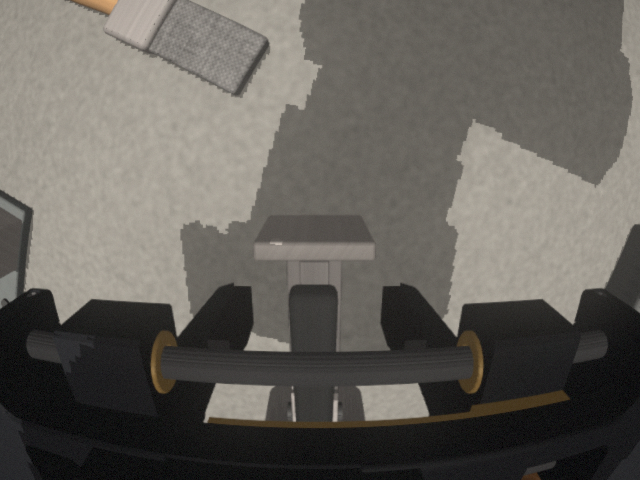

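View pics/s2.png

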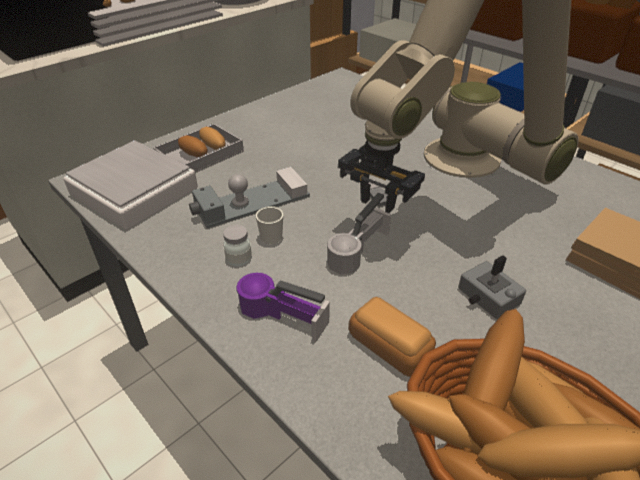

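Call:
apply_moves(series=[[[0, 0, 0, 0, 0, 0, 230], [0, 0, 0, 0, 0, 0, 230], [0, 0, 0, 0, 0, 0, 230], [0, 0, 0, 0, 0, 0, 230], [0, 0, 0, 0, 0, 0, 230], [0, 0, 0, 0, 0, 0, 230], [0, 0, 0, 0, 0, 0, 230]]], force=8)

```text
t: 2.97
tcp_pos: [0.4612, 0.059, 0.0843]
orientation: [-0.0, -0.084, 0.996, -0.0]
contact_force: [-0.6, -4.5, 1.0]
grip_width: 0.0177
```

```bash
python3 -c "
from h import *
print(fk())
import numpy as np
r=.107
a0=np.radians(180-28)
for k in range(0,11):
    a=a0-k*0.163
    print(k, round(a0-a,3), ((np.cos(a)-np.cos(a0))*r*1000).round(1), ((np.sin(a)-np.sin(a0))*r*1000).round(1))
"
```

```text
(2.9667, array([0.4612, 0.059 , 0.0843]), 'x', array([-0.986, -0.167,  0.   ]), 'z', array([-0., -0., -1.]), 'F', array([-0.61, -4.5 ,  1.02]), 'w', 0.0177)
0 0.0 0.0 0.0
1 0.163 9.4 14.7
2 0.326 21.1 27.6
3 0.489 34.7 38.5
4 0.652 49.9 47.0
5 0.815 66.2 53.0
6 0.978 83.4 56.2
7 1.141 100.8 56.6
8 1.304 118.0 54.1
9 1.467 134.6 48.9
10 1.63 150.2 41.1
```

Call:
apply_moves(series=[[[-4.4, 0, -7.5, 0, 0, 0, 230], [-9.4, 0, -14.7, 0, 0, 0, 230], [-15, 0, -21.4, 0, 0, 0, 230], [-21, 0, -27.6, 0, 0, 0, 230], [-27.6, 0, -33.3, 0, 0, 0, 230], [-34.7, 0, -38.5, 0, 0, 0, 230], [-42, 0, -43, 0, 0, 0, 230], [-50, 0, -47, 0, 0, 0, 230], [-58, 0, -50.3, 0, 0, 0, 230], [-66, 0, -53, 0, 0, 0, 230]]], force=6)

```text
t: 3.8
tcp_pos: [0.5265, 0.0705, 0.1371]
orientation: [-0.001, -0.084, 0.996, 0.0]
contact_force: [1.0, -0.9, -5.5]
grip_width: 0.018
```

```bash
python3 -c "
from h import *
print(fk());im,d,c=snap('scene','s3');crop('s3c',im,280,130,440,290,5)"
```

```text
(3.8, array([0.5265, 0.0705, 0.1371]), 'x', array([-0.986, -0.167,  0.001]), 'z', array([-0.001,  0.   , -1.   ]), 'F', array([ 0.97, -0.89, -5.46]), 'w', 0.018)
```

View pics/s3c.png

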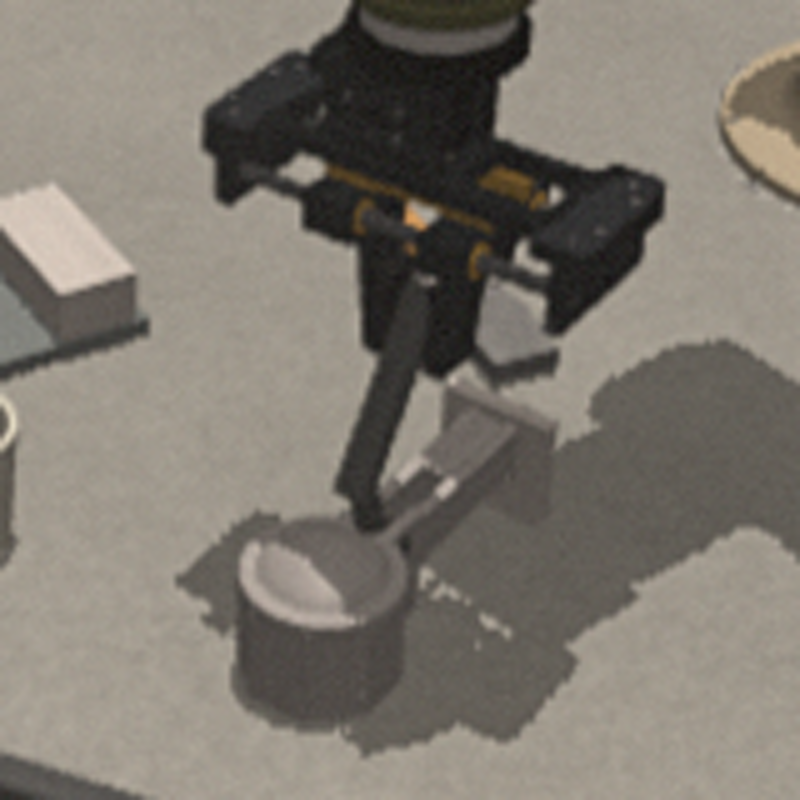

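Call:
apply_moves(series=[[[-8.5, 0, -1.9, 0, 0, 0, 230], [-17.2, 0, -3.2, 0, 0, 0, 230], [-26, 0, -3.7, 0, 0, 0, 230], [-34.6, 0, -3.6, 0, 0, 0, 230], [-43.3, 0, -2.6, 0, 0, 0, 230], [-52, 0, -1.1, 0, 0, 0, 230], [-60.3, 0, 1.2, 0, 0, 0, 230], [-68.4, 0, 4, 0, 0, 0, 230], [-76, 0, 7.7, 0, 0, 0, 230], [-82, 0, 11, 0, 0, 0, 230]]], force=6)

```text
t: 4.68
tcp_pos: [0.6079, 0.0843, 0.1259]
orientation: [0.0, -0.084, 0.996, 0.0]
contact_force: [-2.7, 0.2, -1.6]
grip_width: 0.0178
```

```bash
python3 -c "
from h import *
print(fk());im,d,c=snap('scene','s4');crop('s4c',im,280,130,440,290,5)"
```

```text
(4.6833, array([0.6079, 0.0843, 0.1259]), 'x', array([-0.986, -0.168, -0.   ]), 'z', array([ 0.,  0., -1.]), 'F', array([-2.66,  0.2 , -1.59]), 'w', 0.0178)
```

View pics/s4c.png

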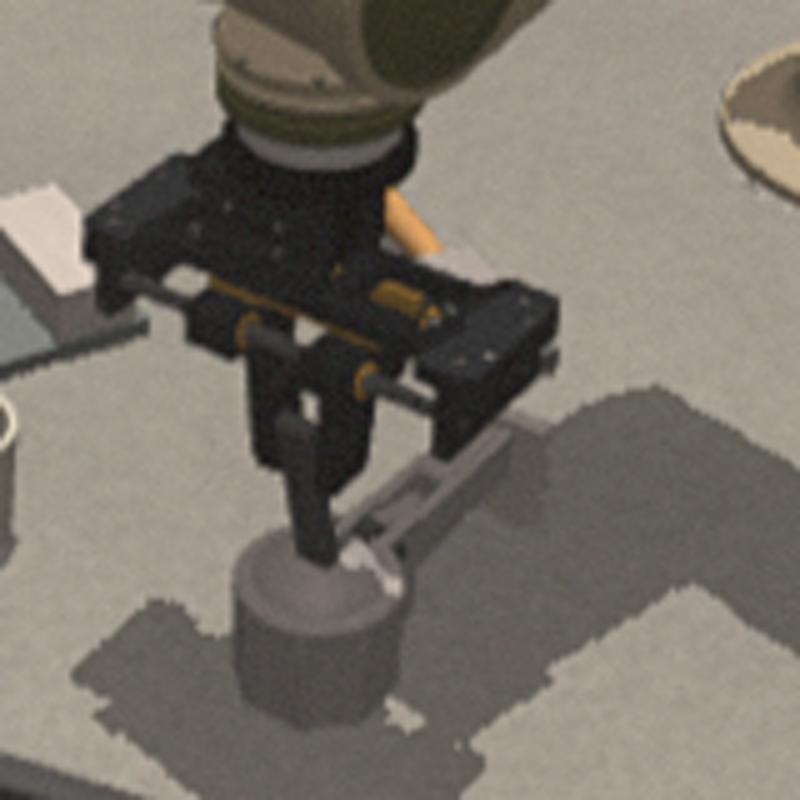

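Call:
apply_moves(series=[[[-3, 0, 2, 0, 0, 0, 230], [-3, 0, 2, 0, 0, 0, 0], [-3, 0, 2, 0, 0, 0, 0], [-3, 0, 2, 0, 0, 0, 0], [-3, 0, 2, 0, 0, 0, 0], [-3, 0, -30, 0, 0, 0, 0], [-3, 0, -70, 0, 0, 0, 0], [0, 0, -110, 0, 0, 0, 0], [40, 0, -110, 0, 0, 0, 0], [80, 0, -110, 0, 0, 0, 0]]])

```text
t: 5.57
tcp_pos: [0.5294, 0.0703, 0.2389]
orientation: [0.004, -0.084, 0.996, -0.001]
contact_force: [-0.4, -0.6, -0.4]
grip_width: 0.0758
```

Call:
apply_moves(series=[[[30, 0, 0, 0, 0, 0, 0], [35, 0, 0, 0, 0, 0, 0], [35, 0, 0, 0, 0, 0, 0]]])

```text
t: 5.82
tcp_pos: [0.4926, 0.0647, 0.2372]
orientation: [0.001, -0.084, 0.996, -0.0]
contact_force: [0.8, -0.1, 0.5]
grip_width: 0.0879
```

```bash
python3 -c "
from h import *
print(fk());snap('wrist','w5');snap('top','t5');snap('scene','s5')"
```

```text
(5.8167, array([0.4926, 0.0647, 0.2372]), 'x', array([-0.986, -0.167, -0.001]), 'z', array([ 0.001, -0.   , -1.   ]), 'F', array([ 0.83, -0.08,  0.53]), 'w', 0.0879)
```

View pics/w5.png

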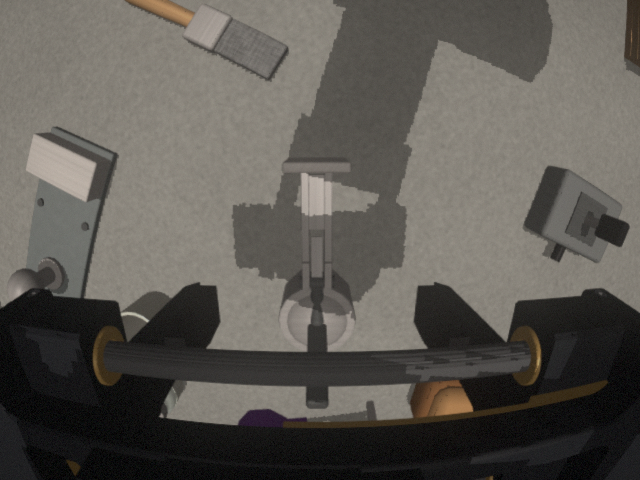

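View pics/t5.png

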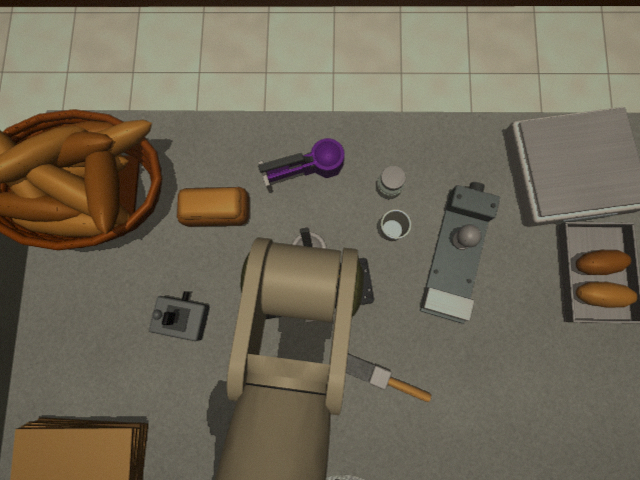

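```bash
python3 - <<'E'
from h import *
im,d,c=load('w5'); P=c.pts(d,True)
yaw=np.radians(9.6);u=np.array([np.cos(yaw),np.sin(yaw)]); w=np.array([-u[1],u[0]])
# tail plate top: z .058-.066
a=P[...,:2]@u; e=P[...,:2]@w; z=P[...,2]
m=(d>0)&(a>.40)&(a<.475)&(e>-.06)&(e<.03)&(z>.057)&(z<.068)
mm=cv2.morphologyEx(m.astype(np.uint8),cv2.MORPH_OPEN,np.ones((3,3)))
print('tailtop',m.sum(),np.percentile(a[m],[2,50,98]),np.percentile(e[m],[2,50,98]),np.median(z[m]), cv2.minAreaRect(P[m][:,:2].astype(np.float32)))
ys,xs=np.where(m); print('pix',xs.min(),xs.max(),ys.min(),ys.max())
m=(d>0)&(a>.47)&(a<.54)&(e>-.06)&(e<.03)&(z>.045)&(z<.068)
print('neck',m.sum(),np.percentile(a[m],[2,98]),np.percentile(e[m],[2,50,98]),np.median(z[m]))
p=np.polyfit(a[m],e[m],1); print('neck slope deg',np.degrees(p[0]))
# head: image rim ellipse edge; left/right
m=(d>0)&(a>.53)&(a<.64)&(e>-.07)&(e<.03)&(z>.054)&(z<.066)
print('head',np.percentile(a[m],[1,99]),np.percentile(e[m],[1,99]))
for k in np.arange(.55,.64,.008):
    q=m&(abs(a-k)<.004); 
    if q.sum()>10: print(round(k,3),q.sum(),np.percentile(e[q],[2,98]).round(4))
print('tcp along', manip.read_state()['tcp_pos'][:2]@u, manip.read_state()['tcp_pos'][:2]@w)
E
```

```text
tailtop 833 [0.4487393  0.45376119 0.45849389] [-0.04638928 -0.01794203  0.01052806] 0.061475288712772524 ((0.4582516849040985, 0.05929115414619446), (0.026133140549063683, 0.05911484360694885), 9.653578758239746)
pix 282 350 161 190
neck 2029 [0.47138793 0.53820189] [-0.03079829 -0.01706678 -0.00442241] 0.055472323378205235
neck slope deg 0.628180852091691
head [0.53217013 0.63587342] [-0.05348445  0.0184978 ]
0.55 212 [-0.031 -0.004]
0.558 272 [-0.0322 -0.0018]
0.566 265 [-0.0332 -0.0009]
0.574 454 [-0.0421  0.008 ]
0.582 430 [-0.049   0.0139]
0.59 264 [-0.0523  0.0173]
0.598 211 [-0.0544  0.0195]
0.606 184 [-0.0548  0.0197]
0.614 173 [-0.0535  0.0185]
0.622 166 [-0.0503  0.0153]
0.63 170 [-0.0444  0.0101]
0.638 63 [-0.0372  0.0025]
tcp along 0.49871380818812217 -0.01869283216186807
```

```bash
python3 -c "
from h import *
print(rel([.5108,.0684,.0235],down(np.radians(189.7))))"
```

```text
(array([-16.1,   1. , 212.9]), array([-0.   ,  0.001, -0.001]))
```

Call:
apply_moves(series=[[[-16, 1, 40, 0, 0, 0, 0], [-16, 1, 80, 0, 0, 0, 0], [-16, 1, 115, 0, 0, 0, 0], [-16, 1, 145, 0, 0, 0, 0], [-16, 1, 175, 0, 0, 0, 0], [-16, 1, 200, 0, 0, 0, 0], [-16, 1, 212, 0, 0, 0, 0], [-16, 1, 212, 0, 0, 0, 220], [-16, 1, 212, 0, 0, 0, 220], [-16, 1, 212, 0, 0, 0, 220]]], force=20)

```text
t: 6.8
tcp_pos: [0.5104, 0.0685, 0.0249]
orientation: [0.001, -0.084, 0.996, -0.0]
contact_force: [-0.2, -0.2, 0.4]
grip_width: 0.0699
```

Call:
apply_moves(series=[[[0, 0, 0, 0, 0, 0, 220], [0, 0, 0, 0, 0, 0, 220], [0, 0, 0, 0, 0, 0, 220], [0, 0, 0, 0, 0, 0, 220], [0, 0, 0, 0, 0, 0, 220], [0, 0, 0, 0, 0, 0, 220], [0, 0, 0, 0, 0, 0, 220]]], force=60)

```text
t: 7.38
tcp_pos: [0.5094, 0.0683, 0.0244]
orientation: [0.0, -0.084, 0.996, -0.0]
contact_force: [-0.3, -1.4, 2.0]
grip_width: 0.0275
```

```bash
python3 -c "
from h import *
print(fk());snap('scene','s6');snap('wrist','w6')"
```

```text
(7.3833, array([0.5094, 0.0683, 0.0244]), 'x', array([-0.986, -0.167, -0.   ]), 'z', array([ 0., -0., -1.]), 'F', array([-0.28, -1.38,  1.97]), 'w', 0.0275)
```

View pics/s6.png

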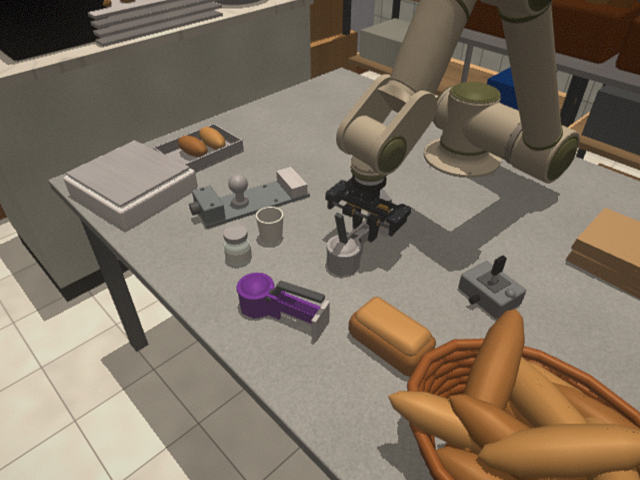

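View pics/w6.png

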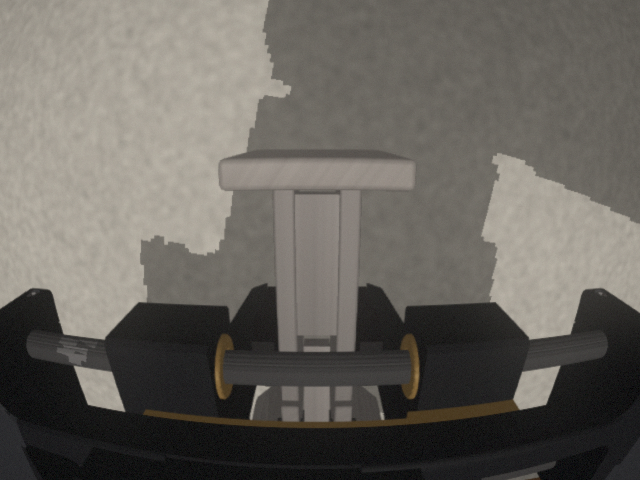

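Call:
apply_moves(series=[[[0, 0, -10, 0, 0, 0, 220], [0, 0, -30, 0, 0, 0, 220], [0, 0, -60, 0, 0, 0, 220], [0, 0, -90, 0, 0, 0, 220], [0, 0, -120, 0, 0, 0, 220], [0, 0, -140, 0, 0, 0, 220], [0, 0, -145, 0, 0, 0, 220], [0, 0, -145, 0, 0, 0, 220]]])

```text
t: 8.15
tcp_pos: [0.509, 0.0686, 0.1698]
orientation: [0.0, -0.084, 0.996, -0.0]
contact_force: [-0.3, -0.5, -8.6]
grip_width: 0.0275
```

```bash
python3 - <<'E'
from h import *
print(fk());im,d,c=snap('scene','s7');crop('s7c',im,290,90,450,250,5);snap('wrist','w7');print(fk())
for n in ['w6','w7']:
    im,d,c=load(n); crop(n+'c',im,200,120,430,300,3)
    v,u=np.mgrid[0:480,0:640]
    r=c.fray(u,v); ax=-c.R[:,2]; Q=(r@c.R)*(d/(r@ax))[...,None]  # camera frame
    m=(u>225)&(u<410)&(v>145)&(v<190)&(d>0)
    print(n,d[165:185:5,320],d[200:280:20,310],Q[155:190:5,315].round(4).tolist())
E
```

```text
(8.15, array([0.509 , 0.0686, 0.1698]), 'x', array([-0.986, -0.168, -0.001]), 'z', array([ 0.001,  0.   , -1.   ]), 'F', array([-0.34, -0.46, -8.59]), 'w', 0.0275)
(8.25, array([0.5082, 0.0686, 0.1676]), 'x', array([-0.986, -0.167,  0.004]), 'z', array([-0.004,  0.   , -1.   ]), 'F', array([-0.83,  0.61, -8.9 ]), 'w', 0.0275)
w6 [0.10641012 0.1073321  0.10727197 0.1080764 ] [0.11559363 0.11631268 0.11893114 0.12144762] [[-0.0005, 0.0266, -0.1143], [-0.0005, 0.0233, -0.1064], [-0.0005, 0.0217, -0.106], [-0.0005, 0.0203, -0.1066], [-0.0005, 0.0192, -0.1085], [-0.0005, 0.0177, -0.1084], [-0.0005, 0.0161, -0.1078]]
w7 [0.10604382 0.10518304 0.10739467 0.10698834] [0.11434783 0.11620314 0.1188215  0.12059052] [[-0.0005, 0.0273, -0.1173], [-0.0005, 0.0232, -0.106], [-0.0005, 0.0215, -0.1049], [-0.0005, 0.0203, -0.1064], [-0.0004, 0.0186, -0.1052], [-0.0005, 0.0173, -0.1064], [-0.0005, 0.016, -0.1073]]
```

View pics/s7c.png

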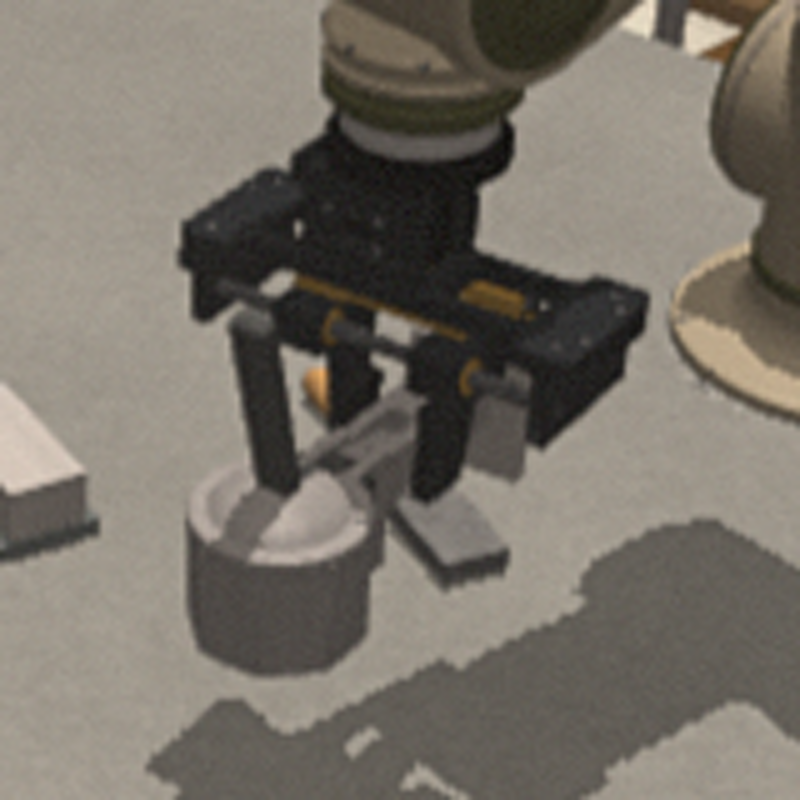

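View pics/w7.png

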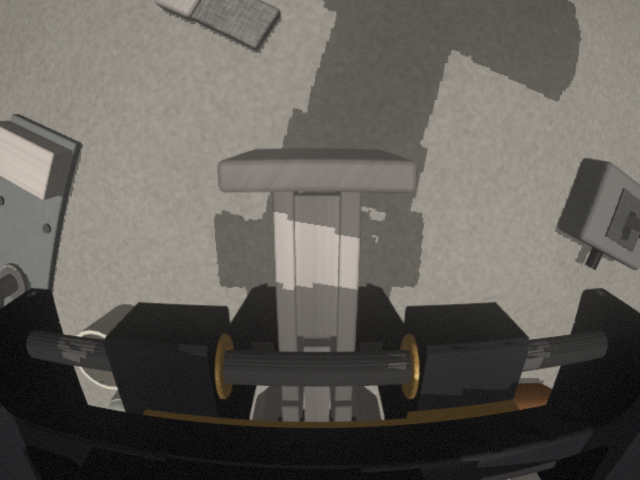

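```bash
python3 -c "
from h import *
print(rel([.5428,-.2384,.165],down(np.radians(164.4))))"
```

```text
(array([  17.3, -308.4,    2.3]), array([ 0.   , -0.004,  0.441]))
```

Call:
apply_moves(series=[[[1, -15, 0, 0, 0, 0.03, 220], [2, -40, 0, 0, 0, 0.08, 220], [4, -75, 0, 0, 0, 0.13, 220], [6, -110, 0, 0, 0, 0.18, 220], [8, -145, 0, 0, 0, 0.23, 220], [10, -180, 0, 0, 0, 0.28, 220], [12, -215, 0, 0, 0, 0.33, 220], [14, -250, 0, 0, 0, 0.38, 220], [16, -280, 0, 0, 0, 0.42, 220], [17, -300, 0, 0, 0, 0.441, 220]]])

```text
t: 9.08
tcp_pos: [0.542, -0.2329, 0.1665]
orientation: [-0.002, 0.138, 0.99, 0.001]
contact_force: [0.2, -0.6, -8.1]
grip_width: 0.0273
```

Call:
apply_moves(series=[[[2, -7, 0, 0, 0, 0, 220], [2, -8, 0, 0, 0, 0, 220], [2, -8, 0, 0, 0, 0, 220]]])

```text
t: 9.33
tcp_pos: [0.5379, -0.2367, 0.1676]
orientation: [-0.002, 0.136, 0.991, 0.001]
contact_force: [-0.0, -0.1, -8.7]
grip_width: 0.0274
```

```bash
python3 - <<'E'
from h import *
print(fk());im,d,c=snap('scene','s8');crop('s8c',im,160,80,340,240,4);snap('wrist','w8');snap('top','t8');print(fk())
print(rel([.5428,-.2384,.165],down(np.radians(164.4))))
E
```

```text
(9.3333, array([ 0.5379, -0.2367,  0.1676]), 'x', array([-0.963,  0.27 ,  0.004]), 'z', array([-0.003,  0.002, -1.   ]), 'F', array([-0.  , -0.13, -8.72]), 'w', 0.0274)
(9.4833, array([ 0.5387, -0.236 ,  0.1689]), 'x', array([-0.963,  0.268,  0.001]), 'z', array([-0.001,  0.001, -1.   ]), 'F', array([ 0.87,  1.07, -8.1 ]), 'w', 0.0272)
(array([-4.6, -1.2,  3.8]), array([ 0.001, -0.001,  0.001]))
```

View pics/s8c.png

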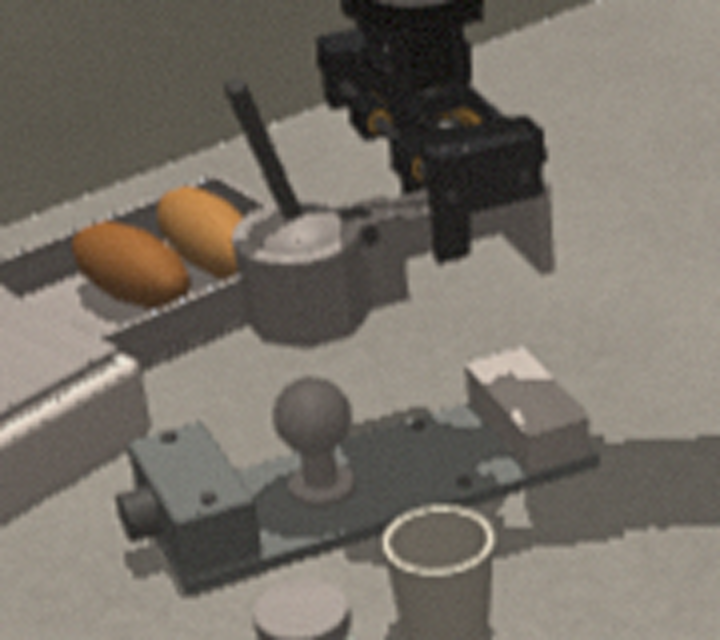

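View pics/w8.png

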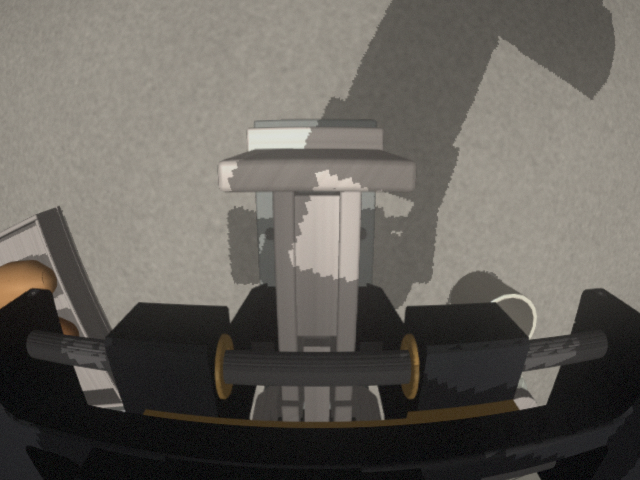

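View pics/t8.png

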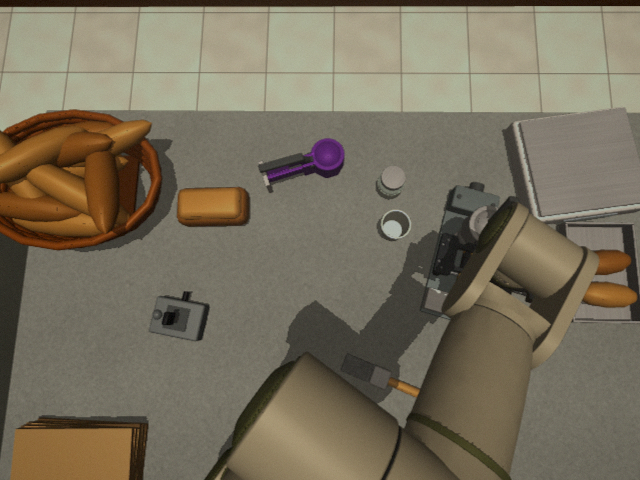

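```bash
cat > m.py <<'E'
from h import *
from scipy.optimize import least_squares
def ballfit(P,c0,r=.025):
    m=(np.linalg.norm(P-np.array([.63,-.262,.071]),axis=-1)<.035)&(P[...,2]>.055)
    q=P[m]; f=least_squares(lambda p:np.linalg.norm(q-p,axis=1)-r,[.63,-.262,.07],loss='soft_l1',f_scale=.002); return f.x,m.sum(),np.abs(f.fun).mean()
def headfit(P,c,z0,z1,r=.0385):
    m=(np.hypot(P[...,0]-c[0],P[...,1]-c[1])<.05)&(P[...,2]>z0)&(P[...,2]<z1)
    q=P[m][:,:2]; f=least_squares(lambda p:np.linalg.norm(q-p,axis=1)-r,c,loss='soft_l1',f_scale=.002); return f.x,m.sum(),np.abs(f.fun).mean()
E
python3 - <<'E'
from m import *
u=np.array([.963,-.269]);w=np.array([.269,.963])
tcp=np.array([.5385,-.2362]); ax=tcp+.0895*u
im,d,c=load('s8'); P=c.pts(d); zb=.168-.0244
b=ballfit(P,None); h=headfit(P,ax,zb+.006,zb+.05); print('scene ball',b,'head',h,'pred axis',ax); dd=b[0][:2]-h[0]; print('ball-head along,across mm',dd@u*1000,dd@w*1000)
im,d,c=load('s3'); print('ball s3',ballfit(c.pts(d),None)[0])
im,d,c=load('top0'); print('ball top',ballfit(c.pts(d),None))
im,d,c=load('t5'); print('ball top5',ballfit(c.pts(d),None))
im,d,c=load('w8'); P=c.pts(d,True); a=P[...,:2]@u; e=P[...,:2]@w; z=P[...,2]
ok=d>0
m=ok&(z>.038)&(z<.05)&(a>.45)&(a<.58); m[200:]=0; print('ledge',m.sum(),np.percentile(a[m],[1,50,99]),np.percentile(e[m],[1,50,99]),np.median(z[m]), cv2.minAreaRect(P[m][:,:2].astype(np.float32)))
m=ok&(z>zb+.052)&(z<zb+.068)&(a>.45)&(a<.58); m[200:]=0; print('tail',m.sum(),np.percentile(a[m],[1,50,99]),np.percentile(e[m],[1,50,99]),np.median(z[m]),cv2.minAreaRect(P[m][:,:2].astype(np.float32)))
for v in range(118,192,6): print(v,[(round(float(a[v,x]),4),round(float(z[v,x]),4)) for x in (280,316,350)])
E
```

```text
scene ball (array([ 0.62944485, -0.26242607,  0.06862967]), np.int64(297), np.float64(0.0013720268520383463)) head (array([ 0.62243546, -0.26193011]), np.int64(569), np.float64(0.002141019946342224)) pred axis [ 0.6246885 -0.2602755]
ball-head along,across mm 6.883458269317285 1.4079233118043142
ball s3 [ 0.62974735 -0.26258523  0.0686127 ]
ball top (array([ 0.62912256, -0.26338704,  0.07113838]), np.int64(446), np.float64(0.0009394120994578914))
ball top5 (array([ 0.62926111, -0.26350132,  0.07093154]), np.int64(443), np.float64(0.0009128732438354122))
ledge 3020 [0.50373504 0.51181353 0.51981564] [-0.13099816 -0.08221864 -0.03363452] 0.04359616107125858 ((0.4712003767490387, -0.21737070381641388), (0.10018272697925568, 0.01740204729139805), 74.80506896972656)
tail 7516 [0.51696863 0.52209422 0.53012801] [-0.11002298 -0.08124624 -0.05271296] 0.20585381112176865 ((0.4825206696987152, -0.21937252581119537), (0.06013938784599304, 0.013698923401534557), 74.3232650756836)
118 [(0.4955, -0.0021), (0.4959, -0.0009), (0.4956, -0.0016)]
124 [(0.5011, 0.011), (0.5014, 0.0116), (0.5011, 0.0117)]
130 [(0.5065, 0.0442), (0.5067, 0.0434), (0.5065, 0.0441)]
136 [(0.5109, 0.0434), (0.5111, 0.0438), (0.5109, 0.0434)]
142 [(0.5152, 0.0445), (0.5154, 0.0446), (0.5152, 0.044)]
148 [(0.5196, 0.0431), (0.5198, 0.0439), (0.5196, 0.0433)]
154 [(0.5168, 0.1887), (0.5169, 0.1878), (0.5168, 0.1877)]
160 [(0.5177, 0.2054), (0.5177, 0.2062), (0.5176, 0.2066)]
166 [(0.5194, 0.206), (0.5195, 0.2057), (0.5195, 0.2055)]
172 [(0.5212, 0.2056), (0.5211, 0.2071), (0.5212, 0.2062)]
178 [(0.5229, 0.2061), (0.523, 0.2062), (0.5228, 0.2071)]
184 [(0.5247, 0.2058), (0.5248, 0.2061), (0.5247, 0.2061)]
190 [(0.5265, 0.2061), (0.5267, 0.2051), (0.5265, 0.2058)]
```

Call:
apply_moves(series=[[[-2, -1, 0, 0, 0, 0, 220], [-4.5, -1.3, 0, 0, 0, 0, 220], [-4.5, -1.3, 10, 0, 0, 0, 220], [-4.5, -1.3, 20, 0, 0, 0, 220], [-4.5, -1.3, 30, 0, 0, 0, 220], [-4.5, -1.3, 38, 0, 0, 0, 220], [-4.5, -1.3, 42, 0, 0, 0, 220], [-4.5, -1.3, 42, 0, 0, 0, 220], [-4.5, -1.3, 42, 0, 0, 0, 220]]])

```text
t: 10.23
tcp_pos: [0.5428, -0.2398, 0.1271]
orientation: [-0.0, 0.136, 0.991, 0.0]
contact_force: [0.4, 0.4, -8.4]
grip_width: 0.0274
```

```bash
python3 - <<'E'
from m import *
print(fk());print(rel([.5428,-.2384,.0684],down(np.radians(164.4))))
im,d,c=snap('scene','s9');crop('s9c',im,180,100,320,230,5);snap('wrist','w9');print(fk())
u=np.array([.963,-.269]);w=np.array([.269,.963]); P=c.pts(d); s=manip.read_state()['tcp_pos']; zb=s[2]-.0244
ax=s[:2]+.0895*u
h=headfit(P,ax,zb+.006,zb+.05); dd=np.array([.6295,-.2625])-h[0]; print('head',h,'ball-head',dd@u*1000,dd@w*1000)
im,d,c=load('w9'); P=c.pts(d,True); a=P[...,:2]@u; e=P[...,:2]@w; z=P[...,2]
m=(d>0)&(z>.038)&(z<.05)&(a>.45)&(a<.58); m[200:]=0; print('ledge',np.percentile(a[m],[1,99]),np.percentile(e[m],[1,99]))
m=(d>0)&(z>zb+.052)&(z<zb+.068)&(a>.45)&(a<.58); m[200:]=0; print('tail',np.percentile(a[m],[1,99]),np.percentile(e[m],[1,99]),np.median(z[m]))
E
```

```text
(10.2333, array([ 0.5428, -0.2398,  0.1271]), 'x', array([-0.963,  0.269,  0.   ]), 'z', array([-0.,  0., -1.]), 'F', array([ 0.38,  0.42, -8.44]), 'w', 0.0274)
(array([ 0.3,  1.4, 58.7]), array([ 0.   , -0.   , -0.001]))
(10.3333, array([ 0.543 , -0.24  ,  0.1278]), 'x', array([-0.963,  0.269, -0.001]), 'z', array([ 0.001, -0.001, -1.   ]), 'F', array([ 0.23,  0.07, -8.19]), 'w', 0.0277)
head (array([ 0.62720278, -0.26497847]), np.int64(542), np.float64(0.002089149789947706)) ball-head 1.5455100064010603 3.0047224521377154
ledge [0.50413031 0.5248914 ] [-0.13111685 -0.03378318]
tail [0.52234732 0.53553638] [-0.11232681 -0.05502067] 0.16511192437303585
```

View pics/s9c.png

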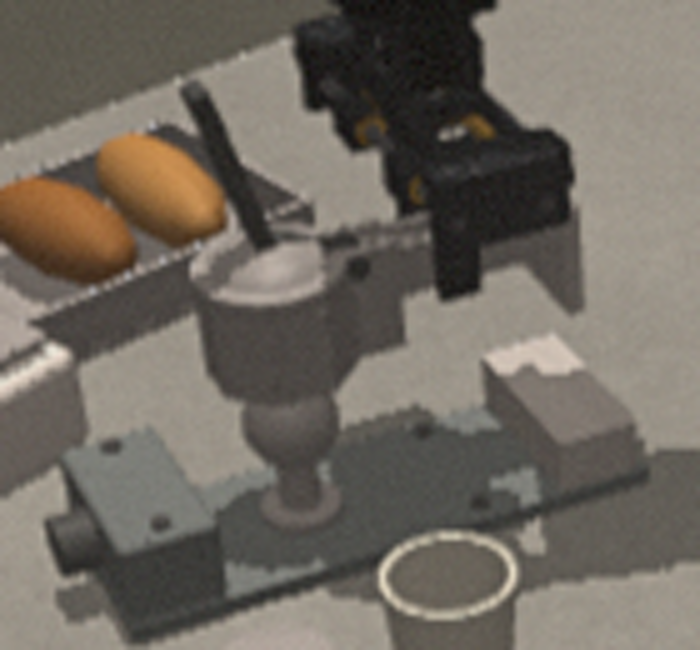

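View pics/w9.png

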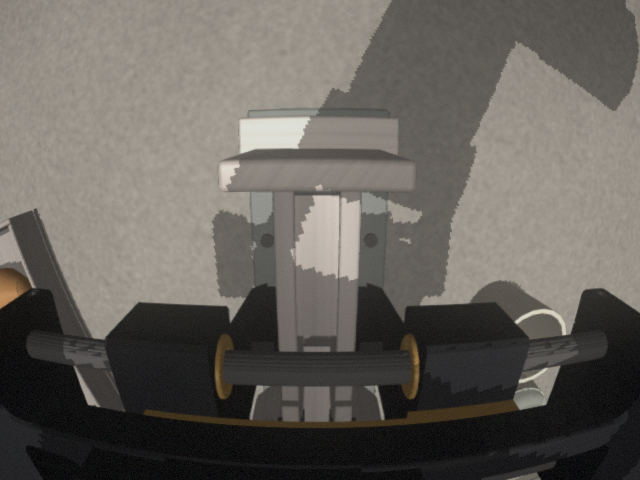

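Call:
apply_moves(series=[[[0, 1.4, 0, 0, 0, 0, 220], [0, 1.4, 6, 0, 0, 0, 220], [0, 1.4, 10, 0, 0, 0, 220], [0, 1.4, 14, 0, 0, 0, 220], [0, 1.4, 18, 0, 0, 0, 220], [0, 1.4, 18, 0, 0, 0, 220]]])

```text
t: 10.83
tcp_pos: [0.5427, -0.2382, 0.1081]
orientation: [-0.001, 0.136, 0.991, 0.0]
contact_force: [-0.1, -0.1, -8.1]
grip_width: 0.0277
```

```bash
python3 - <<'E'
from m import *
print(fk());print(rel([.5428,-.2384,.0684],down(np.radians(164.4))))
im,d,c=snap('scene','s10');crop('s10c',im,180,100,320,230,5)
E
```

```text
(10.8333, array([ 0.5427, -0.2382,  0.1081]), 'x', array([-0.963,  0.27 ,  0.002]), 'z', array([-0.002,  0.001, -1.   ]), 'F', array([-0.13, -0.12, -8.13]), 'w', 0.0277)
(array([-0.2, -0.2, 39.7]), array([ 0.001, -0.002, -0.001]))
```

View pics/s10c.png

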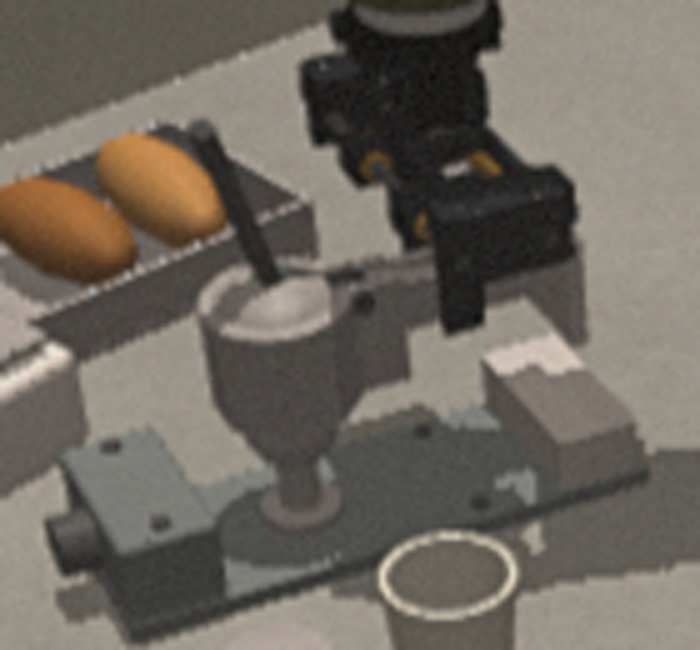

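Ball is entering the socket with no contact force. Continuing down.

Call:
apply_moves(series=[[[0, 0, 5, 0, 0, 0, 220], [0, 0, 10, 0, 0, 0, 220], [0, 0, 15, 0, 0, 0, 220], [0, 0, 20, 0, 0, 0, 220], [0, 0, 20, 0, 0, 0, 220]]])

```text
t: 11.3
tcp_pos: [0.5426, -0.2381, 0.0879]
orientation: [-0.001, 0.136, 0.991, 0.001]
contact_force: [-0.1, 0.4, -7.8]
grip_width: 0.0271
```

```bash
python3 - <<'E'
from m import *
print(fk());print(rel([.5428,-.2384,.0684],down(np.radians(164.4))))
E
```

```text
(11.3, array([ 0.5426, -0.2381,  0.0879]), 'x', array([-0.963,  0.269,  0.002]), 'z', array([-0.002,  0.001, -1.   ]), 'F', array([-0.14,  0.36, -7.83]), 'w', 0.0271)
(array([-0.3, -0.2, 19.5]), array([ 0.001, -0.002, -0.001]))
```

Call:
apply_moves(series=[[[0, 0, 5, 0, 0, 0, 220], [0, 0, 10, 0, 0, 0, 220], [0, 0, 14, 0, 0, 0, 220], [0, 0, 17, 0, 0, 0, 220], [0, 0, 19, 0, 0, 0, 220], [0, 0, 19, 0, 0, 0, 220]]])

```text
t: 11.8
tcp_pos: [0.543, -0.2384, 0.0698]
orientation: [-0.0, 0.136, 0.991, 0.0]
contact_force: [0.3, 0.0, -8.8]
grip_width: 0.0274
```

```bash
python3 - <<'E'
from m import *
print(fk());print(rel([.5428,-.2384,.0684],down(np.radians(164.4))))
im,d,c=snap('scene','s11');crop('s11c',im,180,100,320,230,5);snap('wrist','w11')
E
```

```text
(11.8, array([ 0.543 , -0.2384,  0.0698]), 'x', array([-0.963,  0.269,  0.001]), 'z', array([-0.001,  0.   , -1.   ]), 'F', array([ 0.32,  0.03, -8.8 ]), 'w', 0.0274)
(array([ 0.2, -0.1,  1.4]), array([ 0.   , -0.001, -0.001]))
```

View pics/s11c.png

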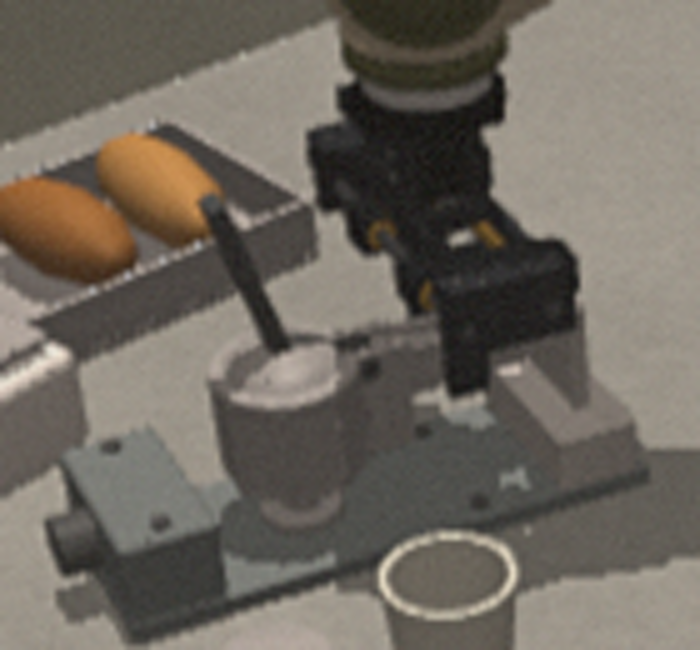

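View pics/w11.png

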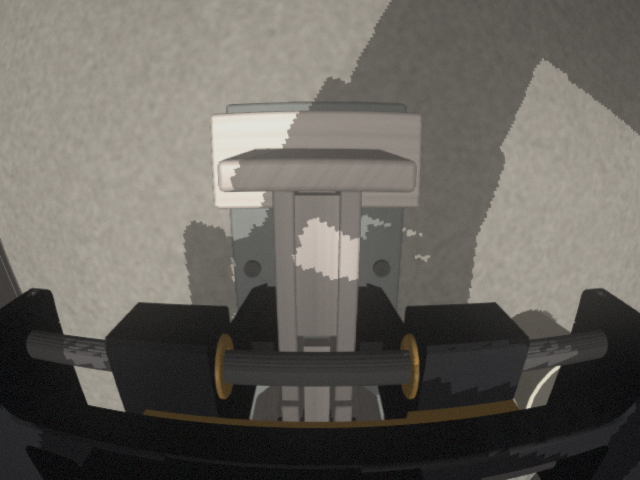

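Call:
apply_moves(series=[[[0, 0, 1, 0, 0, 0, 220], [0, 0, 1.5, 0, 0, 0, 220], [0, 0, 2, 0, 0, 0, 220], [0, 0, 2, 0, 0, 0, 220]]])

```text
t: 12.23
tcp_pos: [0.5434, -0.2386, 0.0686]
orientation: [0.0, 0.136, 0.991, -0.0]
contact_force: [-0.6, -0.0, -6.2]
grip_width: 0.0273
```

Call:
apply_moves(series=[[[0, 0, 0.7, 0, 0, 0, 220], [0, 0, 1.2, 0, 0, 0, 220], [0, 0, 1.5, 0, 0, 0, 220], [0, 0, 1.5, 0, 0, 0, 220]]])

```text
t: 12.57
tcp_pos: [0.5434, -0.2386, 0.0683]
orientation: [0.001, 0.136, 0.991, -0.001]
contact_force: [-2.9, 2.6, 6.1]
grip_width: 0.0274
```

Call:
apply_moves(series=[[[0, 0, -0.5, 0, 0, 0, 0], [0, 0, -0.5, 0, 0, 0, 0], [0, 0, -0.5, 0, 0, 0, 0], [0, 0, -0.5, 0, 0, 0, 0], [0, 0, -0.5, 0, 0, 0, 0], [0, 0, -30, 0, 0, 0, 0], [0, 0, -70, 0, 0, 0, 0], [0, 0, -110, 0, 0, 0, 0], [0, 0, -150, 0, 0, 0, 0], [0, 0, -175, 0, 0, 0, 0]]])

```text
t: 13.4
tcp_pos: [0.5435, -0.2387, 0.2462]
orientation: [0.002, 0.136, 0.991, -0.001]
contact_force: [-0.4, -0.4, -0.4]
grip_width: 0.0879
```

```bash
python3 - <<'E'
from m import *
print(fk())
im,d,c=snap('scene','s12');crop('s12c',im,180,100,320,230,5);im,d2,c2=snap('wrist','w12');im,d3,c3=snap('top','t12')
u=np.array([.963,-.269]);w=np.array([.269,.963])
P=c.pts(d); h=headfit(P,np.array([.629,-.263]),.05,.09); dd=np.array([.6295,-.2625])-h[0]; print('head',h,'ball-head',dd@u*1000,dd@w*1000)
P=c2.pts(d2,True);a=P[...,:2]@u; e=P[...,:2]@w; z=P[...,2]
m=(d2>0)&(z>.098)&(z<.112)&(a>.45)&(a<.56); m[260:]=0; print('tail',m.sum(),np.percentile(a[m],[1,99]),np.percentile(e[m],[1,99]),np.median(z[m]))
m=(d2>0)&(z>.038)&(z<.05)&(a>.45)&(a<.58); m[260:]=0; print('ledge',np.percentile(a[m],[1,99]),np.percentile(e[m],[1,99]),np.median(z[m]))
print(rel([.6413,-.2656,.168],down(np.radians(164.4))))
E
```

```text
(13.4, array([ 0.5435, -0.2387,  0.2462]), 'x', array([-0.963,  0.269, -0.005]), 'z', array([ 0.004, -0.003, -1.   ]), 'F', array([-0.39, -0.4 , -0.38]), 'w', 0.0879)
head (array([ 0.62797406, -0.26375953]), np.int64(460), np.float64(0.0020840365321912573)) ball-head 1.1306641956438028 1.623403593246019
tail 2060 [0.52298286 0.55928106] [-0.11068566 -0.05354655] 0.10058039568024946
ledge [0.5039263  0.57740866] [-0.37766302 -0.03325264] 0.043561684954454394
(array([-101.1,    0.6,   75.9]), array([-0.001,  0.004, -0.   ]))
```

View pics/s12c.png

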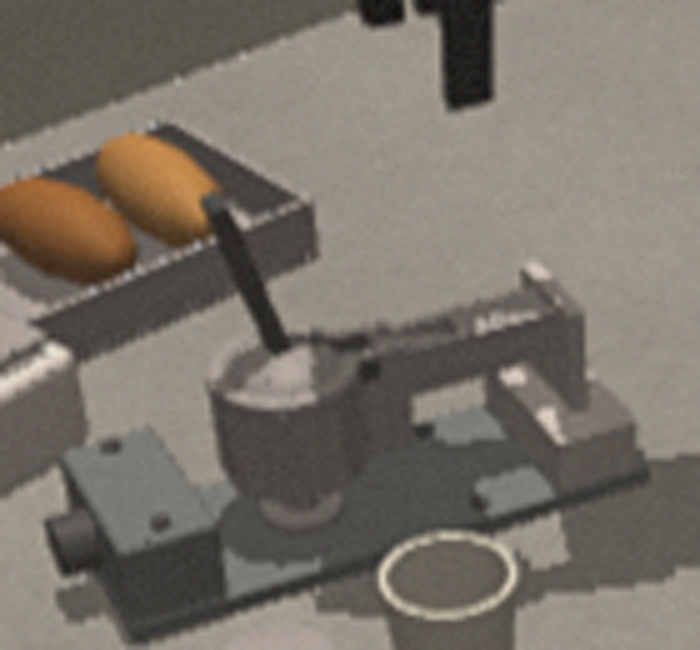

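View pics/w12.png

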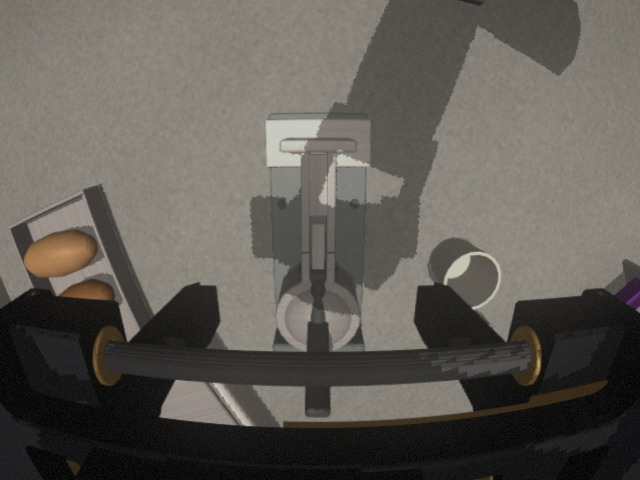

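Call:
apply_moves(series=[[[-35, 0.3, 0, 0, 0, 0, 0], [-70, 0.6, 0, 0, 0, 0, 0], [-95, 0.6, 0, 0, 0, 0, 0], [-101, 0.6, 10, 0, 0, 0, 0], [-101, 0.6, 30, 0, 0, 0, 0], [-101, 0.6, 50, 0, 0, 0, 0], [-101, 0.6, 68, 0, 0, 0, 0], [-101, 0.6, 76, 0, 0, 0, 0], [-101, 0.6, 76, 0, 0, 0, 230], [-101, 0.6, 76, 0, 0, 0, 230]]], force=6)

```text
t: 14.38
tcp_pos: [0.6402, -0.265, 0.1655]
orientation: [-0.0, 0.136, 0.991, 0.0]
contact_force: [0.7, 0.2, 0.9]
grip_width: 0.0762
```

```bash
python3 - <<'E'
from m import *
print(fk())
im,d,c=snap('scene','s13');crop('s13c',im,180,100,320,230,5)
E
```

```text
(14.3833, array([ 0.6402, -0.265 ,  0.1655]), 'x', array([-0.963,  0.269,  0.001]), 'z', array([-0.001,  0.001, -1.   ]), 'F', array([0.69, 0.19, 0.93]), 'w', 0.0762)
```

View pics/s13c.png

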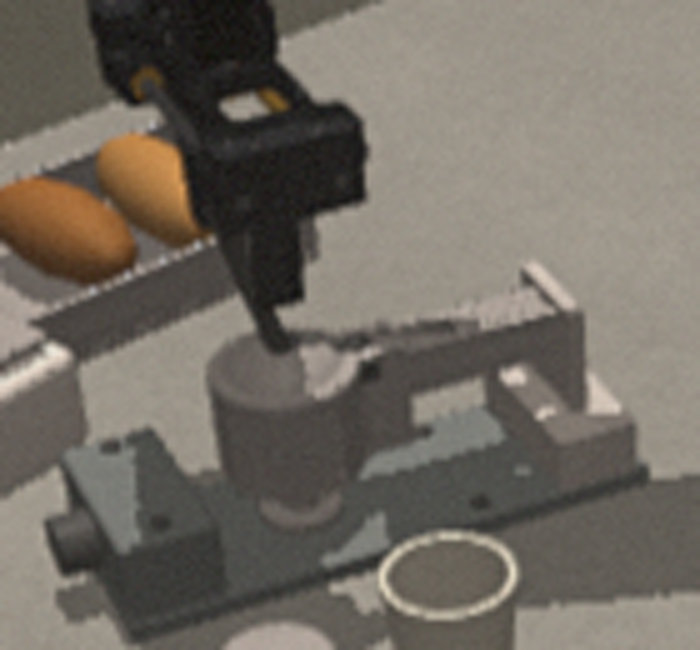

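Call:
apply_moves(series=[[[0, 0, 0, 0, 0, 0, 230], [0, 0, 0, 0, 0, 0, 230], [0, 0, 0, 0, 0, 0, 230], [0, 0, 0, 0, 0, 0, 230], [0, 0, 0, 0, 0, 0, 230], [0, 0, 0, 0, 0, 0, 230], [0, 0, 0, 0, 0, 0, 230], [0, 0, 0, 0, 0, 0, 230]]], force=6)

```text
t: 15.1
tcp_pos: [0.6405, -0.2651, 0.1658]
orientation: [-0.0, 0.136, 0.991, -0.0]
contact_force: [-0.2, -0.1, -1.0]
grip_width: 0.0193
```

```bash
python3 -c "
from h import *
print(fk())
a0=np.radians(60.6)
def p(a): return np.array([-np.cos(a),-np.sin(a)])*107  # tool x,z
for s in range(3):
  b=a0+s*.56
  for k in range(1,11):
    print(s,k,round(1.68-(s*.56+k*.056),3),(p(b+k*.056)-p(b)).round(1))
"
```

```text
(15.1, array([ 0.6405, -0.2651,  0.1658]), 'x', array([-0.963,  0.269,  0.   ]), 'z', array([-0., -0., -1.]), 'F', array([-0.18, -0.07, -1.  ]), 'w', 0.0193)
0 1 1.624 [ 5.3 -2.8]
0 2 1.568 [10.7 -5.3]
0 3 1.512 [16.3 -7.5]
0 4 1.456 [22.  -9.3]
0 5 1.4 [ 27.8 -10.9]
0 6 1.344 [ 33.7 -12.1]
0 7 1.288 [ 39.6 -13. ]
0 8 1.232 [ 45.6 -13.6]
0 9 1.176 [ 51.6 -13.8]
0 10 1.12 [ 57.5 -13.7]
1 1 1.064 [6.  0.4]
1 2 1.008 [11.9  1.2]
1 3 0.952 [17.8  2.3]
1 4 0.896 [23.6  3.8]
1 5 0.84 [29.3  5.5]
1 6 0.784 [35.   7.6]
1 7 0.728 [40.5 10. ]
1 8 0.672 [45.8 12.7]
1 9 0.616 [51.  15.7]
1 10 0.56 [56. 19.]
2 1 0.504 [4.8 3.6]
2 2 0.448 [9.4 7.4]
2 3 0.392 [13.8 11.4]
2 4 0.336 [18.  15.8]
2 5 0.28 [21.9 20.3]
2 6 0.224 [25.6 25. ]
2 7 0.168 [28.9 30. ]
2 8 0.112 [32.1 35.1]
2 9 0.056 [34.9 40.4]
2 10 -0.0 [37.4 45.8]
```

Call:
apply_moves(series=[[[5.3, 0, -2.8, 0, 0, 0, 230], [10.7, 0, -5.3, 0, 0, 0, 230], [16.3, 0, -7.5, 0, 0, 0, 230], [22, 0, -9.3, 0, 0, 0, 230], [27.8, 0, -10.9, 0, 0, 0, 230], [33.7, 0, -12.1, 0, 0, 0, 230], [39.6, 0, -13, 0, 0, 0, 230], [45.6, 0, -13.6, 0, 0, 0, 230], [51.6, 0, -13.8, 0, 0, 0, 230], [57.5, 0, -13.7, 0, 0, 0, 230]]])

```text
t: 15.93
tcp_pos: [0.5845, -0.2494, 0.1801]
orientation: [0.0, 0.136, 0.991, -0.0]
contact_force: [0.6, -1.9, 3.4]
grip_width: 0.0175
```

Call:
apply_moves(series=[[[6, 0, 0.4, 0, 0, 0, 230], [11.9, 0, 1.2, 0, 0, 0, 230], [17.8, 0, 2.3, 0, 0, 0, 230], [23.6, 0, 3.8, 0, 0, 0, 230], [29.3, 0, 5.5, 0, 0, 0, 230], [35, 0, 7.6, 0, 0, 0, 230], [40.5, 0, 10, 0, 0, 0, 230], [45.8, 0, 12.7, 0, 0, 0, 230], [51, 0, 15.7, 0, 0, 0, 230], [56, 0, 19, 0, 0, 0, 230]]])

```text
t: 16.77
tcp_pos: [0.5306, -0.2342, 0.1598]
orientation: [-0.0, 0.136, 0.991, 0.0]
contact_force: [1.1, -1.0, 0.7]
grip_width: 0.0177
```

```bash
python3 - <<'E'
from m import *
print(fk())
im,d,c=snap('scene','s14');crop('s14c',im,180,100,320,230,5)
u=np.array([.963,-.269]);w=np.array([.269,.963]); t=manip.read_state()['tcp_pos']; print('along rel ball',t[:2]@u-.6766,'exp',-.04+.107*np.cos(np.radians(156.8)-.56),'z exp',.096+.107*np.sin(np.radians(156.8)-.56)-.019)
E
```

```text
(16.7667, array([ 0.5306, -0.2342,  0.1598]), 'x', array([-0.963,  0.269,  0.001]), 'z', array([-0.001,  0.001, -1.   ]), 'F', array([ 1.09, -0.96,  0.72]), 'w', 0.0177)
along rel ball -0.10351716923749477 exp -0.10093496013515196 z exp 0.16495413937574196
```

View pics/s14c.png

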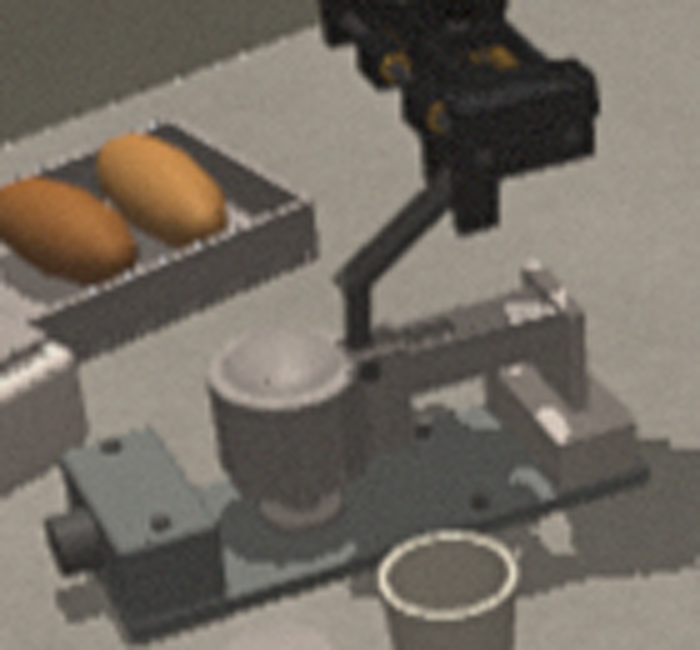

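Call:
apply_moves(series=[[[4.5, 0, 3.5, 0, 0, 0, 230], [9, 0, 7, 0, 0, 0, 230], [13, 0, 11, 0, 0, 0, 230], [17, 0, 15, 0, 0, 0, 230], [20.5, 0, 19, 0, 0, 0, 230], [24, 0, 23.5, 0, 0, 0, 230], [27, 0, 28, 0, 0, 0, 230], [29.5, 0, 32, 0, 0, 0, 230], [32, 0, 37, 0, 0, 0, 230], [34, 0, 41, 0, 0, 0, 230]]])

```text
t: 17.65
tcp_pos: [0.4982, -0.2253, 0.119]
orientation: [-0.0, 0.136, 0.991, 0.0]
contact_force: [2.2, -1.9, -0.6]
grip_width: 0.0175
```

Call:
apply_moves(series=[[[0, 0, 1.5, 0, 0, 0, 230], [0, 0, 3, 0, 0, 0, 230], [0, 0, 3, 0, 0, 0, 230]]])

```text
t: 17.9
tcp_pos: [0.498, -0.2253, 0.1167]
orientation: [-0.001, 0.136, 0.991, -0.0]
contact_force: [-2.9, -1.7, 4.0]
grip_width: 0.0175
```

```bash
python3 - <<'E'
from m import *
print(fk())
im,d,c=snap('scene','s15');crop('s15c',im,180,100,320,230,5)
E
```

```text
(17.9, array([ 0.498 , -0.2253,  0.1167]), 'x', array([-0.963,  0.269,  0.001]), 'z', array([-0.001,  0.   , -1.   ]), 'F', array([-2.87, -1.66,  4.  ]), 'w', 0.0175)
```

View pics/s15c.png

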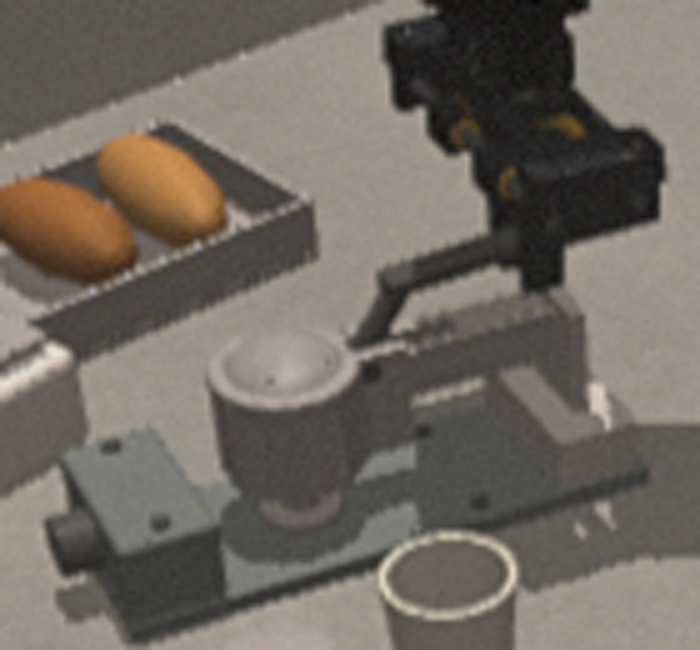

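Call:
apply_moves(series=[[[0, 0, -1, 0, 0, 0, 120], [0, 0, -1, 0, 0, 0, 120], [0, 0, -1, 0, 0, 0, 120], [0, 0, -1, 0, 0, 0, 120], [0, 0, -30, 0, 0, 0, 120], [0, 0, -45, 0, 0, 0, 255], [0, 0, -45, 0, 0, 0, 255], [0, 0, -45, 0, 0, 0, 255], [0, 0, -45, 0, 0, 0, 255], [0, 0, -45, 0, 0, 0, 255]]], force=20)

```text
t: 18.78
tcp_pos: [0.498, -0.225, 0.1602]
orientation: [-0.001, 0.136, 0.991, 0.001]
contact_force: [1.4, -0.7, 0.5]
grip_width: 0.0152
```

```bash
python3 - <<'E'
from m import *
print(fk())
im,d,c=snap('scene','s16');crop('s16c',im,180,100,320,230,5)
P=c.pts(d); u=np.array([.963,-.269]);w=np.array([.269,.963]); a=P[...,:2]@u-.6766; e=P[...,:2]@w+.083; z=P[...,2]
m=(abs(e)<.012)&(a>-.16)&(a<-.05)&(z>.125)&(z<.155); q=np.c_[a[m],z[m]]; print(m.sum(),np.polyfit(q[:,0],q[:,1],1), np.percentile(q[:,0],[1,99]),np.percentile(q[:,1],[5,50,95]))
E
```

```text
(18.7833, array([ 0.498 , -0.225 ,  0.1602]), 'x', array([-0.963,  0.269,  0.002]), 'z', array([-0.002,  0.001, -1.   ]), 'F', array([ 1.38, -0.69,  0.52]), 'w', 0.0152)
254 [-0.07944682  0.12933771] [-0.15282068 -0.05506513] [0.1299581  0.13797963 0.1433557 ]
```

View pics/s16c.png

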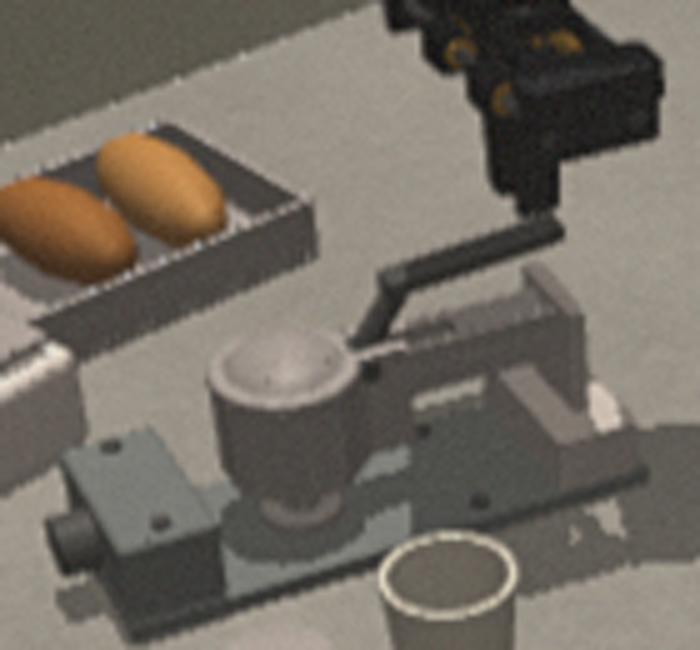

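Call:
apply_moves(series=[[[0, 0, 6, 0, 0, 0, 255], [0, 0, 11, 0, 0, 0, 255], [0, 0, 14, 0, 0, 0, 255], [0, 0, 15.5, 0, 0, 0, 255], [0, 0, 16.5, 0, 0, 0, 255], [0, 0, 16.5, 0, 0, 0, 255]]])

```text
t: 19.33
tcp_pos: [0.4984, -0.2253, 0.1449]
orientation: [-0.0, 0.136, 0.991, 0.0]
contact_force: [-0.1, 1.4, 1.0]
grip_width: 0.0005
```

Call:
apply_moves(series=[[[0, 0, 1, 0, 0, 0, 255], [0, 0, 2, 0, 0, 0, 255], [0, 0, 3, 0, 0, 0, 255], [0, 0, 3, 0, 0, 0, 255]]])

```text
t: 19.67
tcp_pos: [0.4985, -0.2254, 0.144]
orientation: [0.001, 0.136, 0.991, -0.001]
contact_force: [-6.5, 3.1, 16.2]
grip_width: 0.0004
```

Call:
apply_moves(series=[[[0, 0, 0, 0, 0, 0, 255], [0, 0, -3, 0, 0, 0, 255], [0, 0, -30, 0, 0, 0, 255], [0, 0, -70, 0, 0, 0, 255], [0, 0, -100, 0, 0, 0, 255], [0, 0, -110, 0, 0, 0, 255]]])

```text
t: 20.17
tcp_pos: [0.4995, -0.226, 0.2568]
orientation: [0.003, 0.136, 0.991, -0.002]
contact_force: [-0.4, 0.2, 0.5]
grip_width: 0.0007
```

```bash
python3 - <<'E'
from m import *
print(fk())
im,d,c=snap('scene','s17');crop('s17c',im,180,100,320,230,5); im2,d2,c2=snap('wrist','w17')
u=np.array([.963,-.269]);w=np.array([.269,.963])
for d,P in [(d,c.pts(d)),(d2,c2.pts(d2,True))]:
    a=P[...,:2]@u-.6766; e=P[...,:2]@w+.083; z=P[...,2]
    m=(abs(e)<.009)&(a>-.155)&(a<-.06)&(z>.137)&(z<.152)&(d>0); m[300:]=0; q=np.c_[a[m],z[m]]
    if len(q)>20: print(m.sum(),np.polyfit(q[:,0],q[:,1],1), np.percentile(q[:,0],[1,99]),np.percentile(q[:,1],[5,50,95]))
P=c.pts(load('s17')[1]); h=headfit(P,np.array([.629,-.263]),.05,.09); dd=np.array([.6295,-.2625])-h[0]; print('ball-head',dd@u*1000,dd@w*1000)
E
```

```text
(20.1667, array([ 0.4995, -0.226 ,  0.2568]), 'x', array([-0.963,  0.269, -0.007]), 'z', array([ 0.006, -0.005, -1.   ]), 'F', array([-0.36,  0.23,  0.47]), 'w', 0.0007)
121 [-0.05085721  0.13465845] [-0.152684   -0.06454361] [0.13735414 0.14018726 0.1438413 ]
1856 [-0.06844697  0.13389823] [-0.15465611 -0.09243234] [0.1400029  0.14249074 0.14479972]
ball-head 1.4659056608147625 1.7072442258617988
```

View pics/s17c.png

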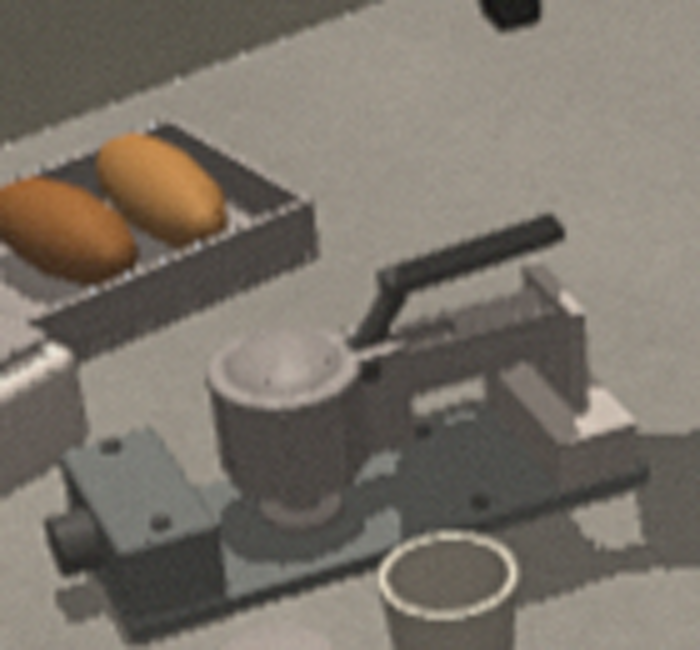

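View pics/w17.png

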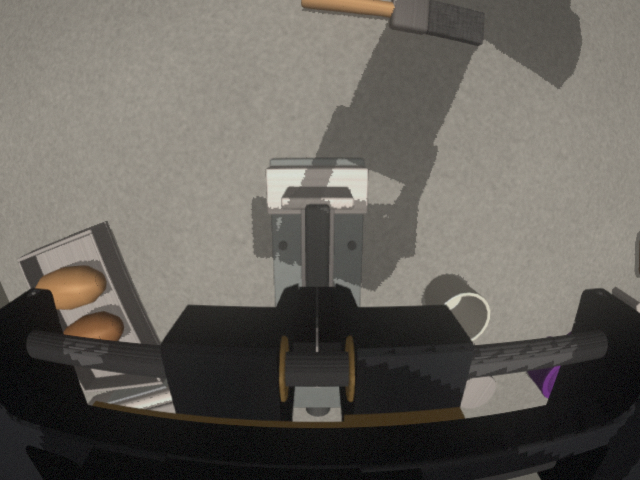

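```bash
python3 -c "
from h import *
print(rel([.4377,.3276,.20],down(np.radians(170))))"
```

```text
(array([208.4, 516.4,  52.2]), array([-0.002,  0.005, -0.098]))
```

Call:
apply_moves(series=[[[13, 32, 0, 0, 0, -0.02, 255], [28, 69, 0, 0, 0, -0.05, 255], [42, 105, 0, 0, 0, -0.098, 255], [57, 141, 5, 0, 0, -0.098, 255], [72, 178, 10, 0, 0, -0.098, 255], [86, 214, 15, 0, 0, -0.098, 255], [101, 250, 20, 0, 0, -0.098, 255], [116, 287, 25, 0, 0, -0.098, 255], [130, 323, 30, 0, 0, -0.098, 255], [145, 359, 35, 0, 0, -0.098, 255]]])

```text
t: 21.1
tcp_pos: [0.4545, 0.1612, 0.2153]
orientation: [-0.001, 0.087, 0.996, -0.0]
contact_force: [0.9, 0.1, 0.7]
grip_width: 0.0003
```

```bash
python3 -c "
from h import *
print(fk());print(rel([.4377,.3276,.20],down(np.radians(170))))"
```

```text
(21.1, array([0.4545, 0.1612, 0.2153]), 'x', array([-0.985,  0.174,  0.002]), 'z', array([-0.002, -0.   , -1.   ]), 'F', array([0.95, 0.14, 0.66]), 'w', 0.0003)
(array([ 45.5, 160.9,  15.3]), array([-0.001, -0.002, -0.   ]))
```

Call:
apply_moves(series=[[[10, 36, 4, 0, 0, 0, 255], [20, 72, 8, 0, 0, 0, 255], [31, 108, 12, 0, 0, 0, 255], [40, 140, 15, 0, 0, 0, 255], [45, 158, 15, 0, 0, 0, 255], [45, 160, 15, 0, 0, 0, 255], [45, 160, 15, 0, 0, 0, 255]]])

```text
t: 21.68
tcp_pos: [0.4385, 0.3252, 0.2005]
orientation: [-0.001, 0.086, 0.996, -0.001]
contact_force: [0.2, -0.2, 0.5]
grip_width: 0.0005
```

```bash
python3 - <<'E'
from m import *
print(fk())
im,d,c=snap('wrist','w18'); im,d2,c2=snap('scene','s18'); crop('s18c',im,420,170,560,330,4)
P=c.pts(d,True); m=(d>0)&(P[...,0]>.36)&(P[...,0]<.52)&(P[...,1]>.28)&(P[...,1]<.44)
q=P[m&(abs(P[...,2]-.045)<.005)]; print('box',cv2.minAreaRect(q[:,:2].astype(np.float32)))
q=P[m&(P[...,2]>.08)&(P[...,2]<.116)]; print('paddle',len(q),q.mean(0) if len(q) else '',cv2.minAreaRect(q[:,:2].astype(np.float32)))
E
```

```text
(21.6833, array([0.4385, 0.3252, 0.2005]), 'x', array([-0.985,  0.172,  0.002]), 'z', array([-0.002, -0.001, -1.   ]), 'F', array([ 0.18, -0.16,  0.47]), 'w', 0.0005)
box ((0.44468677043914795, 0.3688596487045288), (0.10932768881320953, 0.08019143342971802), 79.88445281982422)
paddle 920 [0.44170316 0.36768657 0.10373123] ((0.4438307285308838, 0.3685200810432434), (0.012556537985801697, 0.02577832341194153), 79.90322875976562)
```

View pics/w18.png

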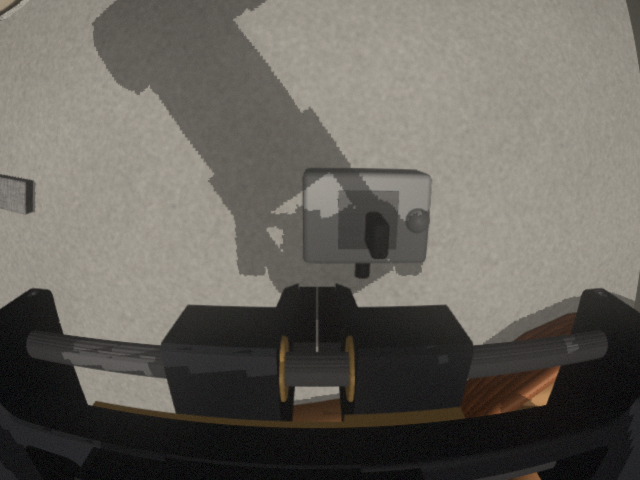

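View pics/s18c.png

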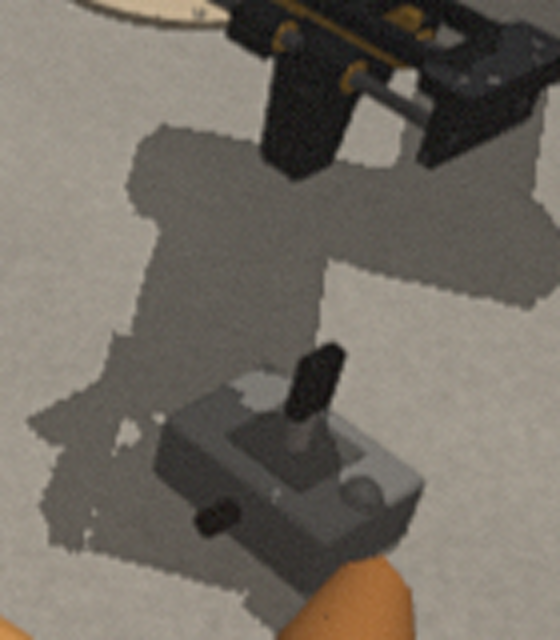

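Call:
apply_moves(series=[[[2, 0, 35, 0, 0, 0, 255], [2, 0, 70, 0, 0, 0, 255], [2, 0, 100, 0, 0, 0, 255], [2, 0, 117, 0, 0, 0, 255], [2, 5, 117, 0, 0, 0, 255], [2, 10, 117, 0, 0, 0, 255], [2, 14, 117, 0, 0, 0, 255], [2, 14, 117, 0, 0, 0, 255]]])

```text
t: 22.45
tcp_pos: [0.4405, 0.3398, 0.0866]
orientation: [0.001, 0.087, 0.996, 0.001]
contact_force: [-0.4, -0.1, 0.6]
grip_width: 0.0002
```

Call:
apply_moves(series=[[[0, 4, 0, 0, 0, 0, 255], [0, 8, 0, 0, 0, 0, 255], [0, 12, 0, 0, 0, 0, 255], [0, 14, 0, 0, 0, 0, 255], [0, 14, 0, 0, 0, 0, 255]]])

```text
t: 22.87
tcp_pos: [0.4421, 0.3532, 0.0852]
orientation: [0.0, 0.087, 0.996, 0.0]
contact_force: [-0.4, -0.6, 0.6]
grip_width: 0.0005
```

```bash
python3 - <<'E'
from m import *
print(fk())
im,d2,c2=snap('scene','s19'); crop('s19c',im,420,170,560,330,4)
E
```

```text
(22.8667, array([0.4421, 0.3532, 0.0852]), 'x', array([-0.985,  0.173, -0.   ]), 'z', array([ 0.,  0., -1.]), 'F', array([-0.43, -0.63,  0.61]), 'w', 0.0005)
```

View pics/s19c.png

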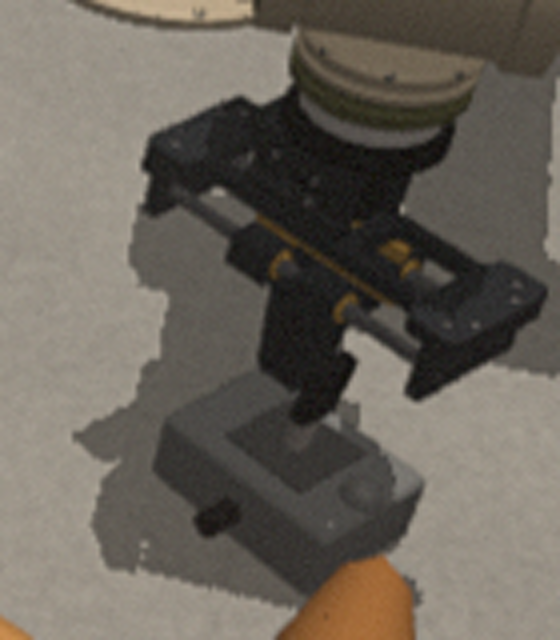

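Call:
apply_moves(series=[[[0, 3, 0, 0, 0, 0, 255], [0, 6, 0, 0, 0, 0, 255], [0, 9, 0, 0, 0, 0, 255], [0, 12, 0, 0, 0, 0, 255], [0, 12, 0, 0, 0, 0, 255]]])

```text
t: 23.33
tcp_pos: [0.4439, 0.3648, 0.0847]
orientation: [-0.0, 0.087, 0.996, -0.0]
contact_force: [-0.2, -2.6, 0.4]
grip_width: 0.0005
```

Call:
apply_moves(series=[[[0, 3, 0, 0, 0, 0, 255], [0, 5, 0, 0, 0, 0, 255], [0, 5, 0, 0, 0, 0, 255]]])

```text
t: 23.58
tcp_pos: [0.4446, 0.3687, 0.0847]
orientation: [-0.001, 0.087, 0.996, -0.001]
contact_force: [-1.9, -8.8, 1.3]
grip_width: 0.0004
```

```bash
python3 - <<'E'
from m import *
print(fk())
im,d2,c2=snap('scene','s20'); crop('s20c',im,420,170,560,330,4)
E
```

```text
(23.5833, array([0.4446, 0.3687, 0.0847]), 'x', array([-0.985,  0.174,  0.001]), 'z', array([-0.001, -0.003, -1.   ]), 'F', array([-1.91, -8.85,  1.35]), 'w', 0.0004)
```

View pics/s20c.png

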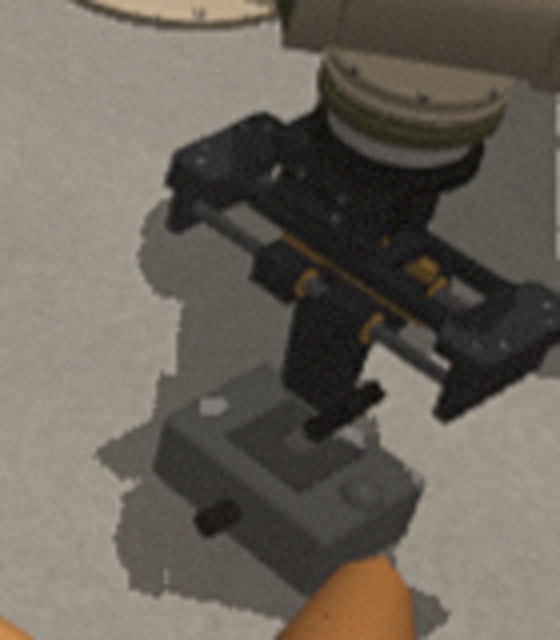

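Call:
apply_moves(series=[[[0, 0, 0, 0, 0, 0, 255], [0, 0, 0, 0, 0, 0, 255], [0, 0, 0, 0, 0, 0, 255], [0, 0, 0, 0, 0, 0, 255], [0, 0, 0, 0, 0, 0, 255], [0, 0, 0, 0, 0, 0, 255], [0, 0, 0, 0, 0, 0, 255], [0, 0, 0, 0, 0, 0, 255], [0, 0, 0, 0, 0, 0, 255], [0, 0, 0, 0, 0, 0, 255]]])

```text
t: 24.47
tcp_pos: [0.4446, 0.3686, 0.0847]
orientation: [-0.001, 0.087, 0.996, -0.001]
contact_force: [-0.6, -8.6, -0.0]
grip_width: 0.0007
```

Call:
apply_moves(series=[[[0, 0, 0, 0, 0, 0, 255], [0, 0, 0, 0, 0, 0, 255], [0, -4, 0, 0, 0, 0, 255], [0, -10, 0, 0, 0, 0, 255], [0, -18, 0, 0, 0, 0, 255], [0, -30, 0, 0, 0, 0, 255], [0, -45, 0, 0, 0, 0, 255], [0, -45, -30, 0, 0, 0, 255], [0, -45, -70, 0, 0, 0, 255], [0, -45, -110, 0, 0, 0, 255]]])

```text
t: 25.3
tcp_pos: [0.4367, 0.3246, 0.196]
orientation: [-0.001, 0.088, 0.996, -0.0]
contact_force: [1.3, 0.2, 0.4]
grip_width: 0.0006
```

```bash
python3 - <<'E'
from m import *
print(fk())
im,d2,c2=snap('scene','s21'); crop('s21c',im,420,170,560,330,4); im,d3,c3=snap('top','t21')
im,d,c=snap('wrist','w21')
P=c.pts(d,True); m=(d>0)&(P[...,0]>.36)&(P[...,0]<.52)&(P[...,1]>.28)&(P[...,1]<.44)
q=P[m&(P[...,2]>.08)&(P[...,2]<.116)]; print('paddle',len(q),cv2.minAreaRect(q[:,:2].astype(np.float32)))
E
```

```text
(25.3, array([0.4367, 0.3246, 0.196 ]), 'x', array([-0.985,  0.174,  0.001]), 'z', array([-0.001,  0.   , -1.   ]), 'F', array([1.35, 0.19, 0.45]), 'w', 0.0006)
paddle 922 ((0.44394633173942566, 0.36855822801589966), (0.012744272127747536, 0.025898439809679985), 80.84087371826172)
```

View pics/s21.png

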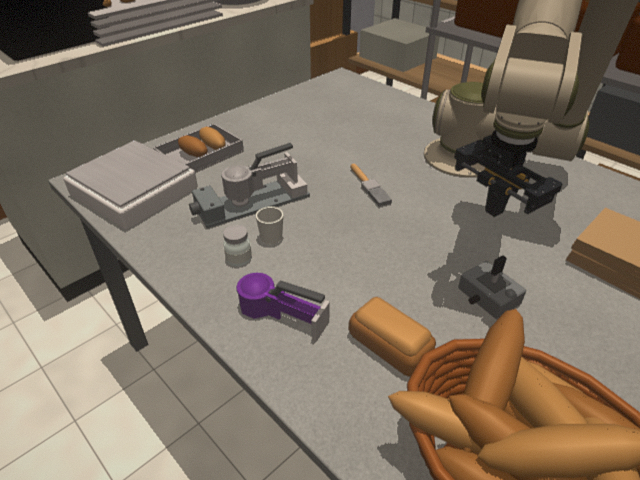

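View pics/t21.png

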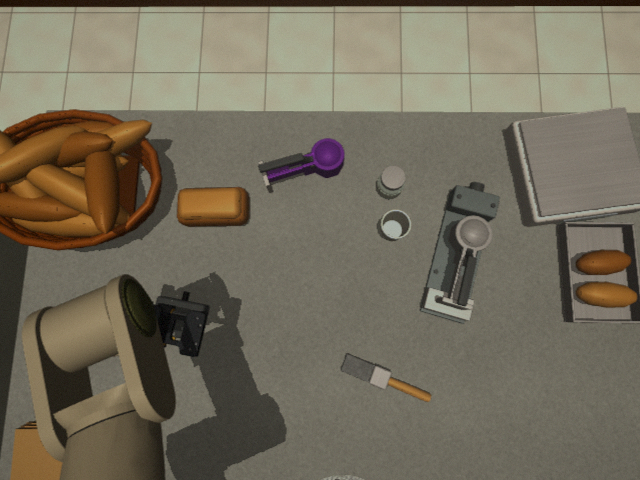

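```bash
python3 - <<'E'
from m import *
u=np.array([.963,-.269]);w=np.array([.269,.963])
im,d,c=load('t21'); P=c.pts(d)
a=P[...,:2]@u-.6766; e=P[...,:2]@w+.083; z=P[...,2]
m=(abs(e)<.006)&(a>-.15)&(a<-.065)&(z>.12)&(z<.16); print(m.sum(),np.polyfit(a[m],z[m],1),np.percentile(z[m],[5,50,95]))
m=(np.hypot(a,e)<.015)&(z>.09); print('dome top z',np.percentile(z[m],[50,95]),'expect .116'); m=(abs(a+.15)<.012)&(abs(e)<.03)&(abs(e)>.012)&(z>.09)&(z<.12); print('tail top z',np.median(z[m]),'expect .106',np.percentile(e[m],[2,98]),np.percentile(a[m],[2,98]))
print(fk())
E
```

```text
270 [-0.07087616  0.13520569] [0.13907859 0.14295584 0.14641361]
dome top z [0.11574612 0.1181928 ] expect .116
tail top z 0.10632181516685124 expect .106 [-0.02897191  0.02878687] [-0.15508369 -0.14179625]
(25.45, array([0.4381, 0.3255, 0.1978]), 'x', array([-0.985,  0.174, -0.006]), 'z', array([ 0.006,  0.003, -1.   ]), 'F', array([-0.27,  0.69, -0.34]), 'w', 0.0004)
```

```bash
python3 -c "
from rig import manip
print(manip.job_done())"
```

```text
the job is handed in; nothing more can be done
None
```

I did every step in order and handed the job in at about 25.5 s, well inside the 72 s limit. `job_done` gives no verdict, so everything below rests on my own measurements.

**What I did**
- I raised the lock handle of the bare-steel arm, not the purple look-alike, to about 1.7 rad.
- I carried the arm by its neck and lowered it onto the ball. The wrist load went from about -8 N to +6 N as it seated.
- I swung the handle down and pressed its end with about 16 N against its stop.
- I held the toggle towards the bump with about 9 N for over 1 s, then let it go.

**Last checks**

| Check | Measured | Expected |
|---|---|---|
| Top of the arm's dome | 116 mm | 116 mm |
| Top of the tail plate | 106 mm | 106 mm |
| Tail plate across the ledge | within about 1 mm of the middle | within 30 mm |
| Toggle paddle | within about 0.2 mm of its starting position | back in the middle |

The jar, cup and loaf look unmoved in the last pictures, and the gripper was clear of everything.

**Where the checks disagreed**
- **Handle angle:** the slope of the handle bar reads about 0.07 rad. The height of its end against the hard stop points to about 0.01 to 0.02 rad. I think the bar simply slopes slightly by design; both readings are within the 0.12 rad limit.
- **Head position:** after seating, the scene camera placed the head about 2 mm off the ball centre. The wrist and top views agreed with the ball to about 1 mm. That is consistent with the calibration error and within the 8 mm limit.

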